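# Lock the vertebra cast in the holding jig

### The arm

A 7-joint arm with a two-finger parallel gripper is mounted at the origin on the work surface. World frame = base frame: x ahead of the robot, y to its left, z up, the work surface at z = 0. Lengths are in m, angles in rad, forces in N, time in s.
With the tool pointing down it reaches from about 0.4 to 0.85 m from the base axis. Payload 4.5 kg.
Tool frame: the origin (TCP) lies midway between the tips of the shut fingers; the grasp point (between the pads) lies 19 mm behind it; z points along the fingers, y is the line along which they close (so a half turn about z gives the same grasp; the last joint's range is limited). The gripper opens to 88 mm and grips with 3 to 60 N. Pads are 18 mm wide; open, the fingers measure 123 mm over their backs; the gripper's body (75 mm by 187 mm) begins 45 mm behind the grasp point.
Start: joints at [-1.12, 0.689, -0.195, 1.565, 0.157, 0.902, -0.215], TCP at [0.253, 0.572, 0.239] pointing down, gripper open.
Joint ranges: [-3.01, 3.01], [-0.46, 2.08], [-1.47, 1.51], [0.13, 2.56], [-1, 4.14], [0.04, 2.09], [-2.66, 2.66]. Speed limits (rad/s): [2.57, 2.57, 3.14, 3.14, 3.14, 3.14, 3.14].

### API

Orientations are given as a unit quaternion [x, y, z, w].
In Python, from plant import r gives the robot as it stands.
- The arm moves only by the tool carry_out, never from a script. Its argument "plan" is a list of rows, each an object with "rot": the turn, a rotation vector about the tool's x, y, z in rad, a list of three; "xyz": the shift along the tool's x, y, z in m, a list of three; "grip": the closure in counts, from 0 (fully open) to 255 (shut). In form: [{"rot": [wx, wy, wz], "xyz": [dx, dy, dz], "grip": grip}, ...]. A call has 1 to 8 rows; each row is the pose to reach, as a shift and turn from the pose commanded when the call began, along the tool's axes at that moment; what a row does not reach only later rows make up. A row lasts 1/12 s, in which the tool goes at most 41.7 mm and 7.16 degrees, less where a joint would pass 70% of its speed; a pose out of reach is approached as far as the arm can. A call with a gripper value outside its range is refused whole. The fingers move at their own pace and stop on an object; "squeeze" is the grip in N (left out, the last holds). Time passes only in rows, so rows that repeat a pose let the fingers close. It gives the time, the measured TCP pose, the force, the opening and the grip force at its end, in the units of the state.
- r.get_state(): the state, without advancing time (a new reading comes with each control period).
- r.snapshot(name): name is "scene" or "top" or "wrist"; returns the picture (480x640x3 uint8, red, green, blue); there is no depth.
- r.camera_params(name): a dict with "fx", "fy", "cx", "cy" (pixels), "position" and "attitude" of the camera in the world; the wrist camera has in their place "hand_eye" (4x4, takes a point from camera to tool coordinates, whose origin is the TCP and whose axes are the flange's). Camera axes: x right, y down, z forward; pixel columns grow to the right and rows downward; lengths in m; the calibration is good to about 2 mm. A picture is of the moment at which its call begins: read the wrist's pose just before it. camera_params takes no time and is no camera call.
- r.finish_job(): hands the job in; it is judged then, once.
The state is a dict: "clock": time; "q": joint angles; "qd": joint speeds; "joint_torque": joint torques, N m; "tool_pos": TCP position; "eef_rot": TCP orientation; "contact_force": force on the tool from outside, world axes, zero at the start; "moment": the same for the moment, N m; "opening": opening from 0.0 (shut) to 1.0 (fully open); "finger_force": force on a finger pad.
Only numpy, scipy, OpenCV 4.12 (cv2) and the standard library are available. Lean on these libraries where they do the work, as an engineer would, in place of code of your own. Each camera call takes 0.05 s, during which the arm holds its last target. There are 200 camera calls.

### The job

Swing the jig's lever out of the way, set the plaster vertebra cast down gently into the jig's pocket, fully home with its low bare end under where the lever crosses, then swing the lever shut over it and let go. The plaster is brittle, so do not slam it in; leave the other casts, the pot and the bottle standing where they are.

Things in the scene. Friction and masses are not known exactly. Their poses are not given: they have to be found in the camera images.
- jig: holding jig fixed to the bench: bare aluminium slab 150 (x) by 134 (y) by 28 mm with a rectangular pocket 108 by 64 mm, 18 mm deep, in its middle (mouth bevelled by 4 mm). Origin: centre of the slab's underside, on the bench; x along the pocket's length, z up; pocket floor 10 mm above the origin. A thin stop pin (8 mm, 18 mm tall) stands on the slab at x -12, y 47 mm.
- lever_pivot (a point): the lever's upright pivot axis, on the jig at x -26, y -52 mm, at the height of the lever bar's underside, 39 mm above the bench
- lever_grip (a point): middle of the lever's upright round black handle (22 mm thick, 45 mm tall, its top 92 mm above the bench), 125 mm from the pivot; stands on the end of the steel bar and turns with it (does not spin)
- lever (a joint): flat steel locking lever (bar 18 mm wide, underside 39, top 47 mm above the bench). 0 = shut, at its stop: bar along the jig's +y across the pocket at jig x -26 mm. Grows to 1.7 rad as it swings level, counterclockwise from above, to the jig's -x; pocket clear from 1.3 rad. Stiff hinge: stays where left, 1-2 N at the handle moves it. Starts partly shut over the pocket.
- cast: vertebra cast, white plaster, 0.18-0.37 kg: plinth 104 (x) by 60 (y) by 26 mm; on its +x end a vertebra block 38 (x) by 42 (y), 36 mm tall, centred at x +24 mm, with a thin fin on top (to 78 mm). The -x end is bare. Origin: centre of underside, z up. Seated right, its axes lie along the jig's, vertebra at the jig's +x, plinth top 3 mm under the lever bar. Starts on the drying board at any yaw.
- cast_top (a point): centre of the top of the vertebra block (the fin rises above it), 62 mm above the cast's underside at cast x +24 mm
- board: drying board fixed to the bench, brown wood, 150 (x) by 310 (y) by 12 mm, with three casts standing in a row along its y. Origin: centre of the underside
- cast_tooth: another cast, leave alone: round plinth 72 mm across and 24 mm tall with a pointed tooth (30 mm across at its foot) to 77 mm. Origin: centre of the underside
- cast_dome: another cast, leave alone: square plinth 50 by 50 by 30 mm with a round dome 46 mm across to 54 mm. Origin: centre of the underside
- pot: white mixing pot standing loose on the bench, 70 mm across, 110 mm tall, leave alone. Origin: centre of the underside
- bottle: grey bottle standing loose beyond the board, 56 mm across, 160 mm tall, leave alone. Origin: centre of the underside
Things that resemble listed ones, but are neither listed nor needed, are in the scene too. Of the things like the jig, leave any that is green; of the rest the larger one is meant. Leave any purple or turquoise look-alike of the cast alone.

How it is judged:
On the way, in this order (a step that is already met when the one before it is completed fails the run):
1. the vertebra cast sits fully home in the pocket, vertebra at the jig's +x end (horizontal distance between cast and jig below 0.004 m and z of cast in the frame of jig between 0.008 and 0.0122 m and angle between cast's own z axis and vertical below 0.06 rad and angle between the x axis of cast and the x axis of jig, either way round below 0.06 rad and x of cast_top in the frame of jig above 0.018 m), for 0.2 s.
2. the lever is shut over the seated cast (all of step 1 and value of joint lever below 0.08 rad), for 0.2 s.
At the end, for the whole second after the job is handed in: the cast rests in the jig's pocket (within 4 mm of its centre, 2 mm of its floor, 0.06 rad; vertebra at the jig's +x end), the lever is shut over it (below 0.08 rad), both are at rest, and the other casts, pot and bottle are within 25 mm of where they stood (all of step 2 and linear speed of cast below 0.02 m/s and velocity of joint lever below 0.05 rad/s and distance of each of cast_tooth, cast_dome, pot, bottle from where it was at the start of the episode below 0.025 m); the robot touches nothing.
It fails at once if a bystander is pushed or knocked over (25 mm) (distance of any of cast_tooth, cast_dome, pot, bottle from where it was at the start of the episode above 0.025 m).
It fails at once if the cast is slammed into the jig or squeezed against it by the lever (over 80 N) (contact force between cast and jig above 80 N).
It also fails if it takes over 67 s, if anything falls off the work surface, if the arm or the gripper's body presses on something with over 40 N, if the wrist force passes 120 N, or if a joint passes its speed limit or range.

## Working session

There is one attempt and no reset: what is moved stays moved. The work goes in short steps, Python scripts to look and compute and a tool call to move; the robot and the scene stay as the last step left them, time stands still between calls to the robot, and variables do not carry over. Pictures are saved under pics/ and viewed, at most 10 in all, crops included, and the job is handed in when it is done.

Besides the shell and the picture viewer there is one more tool, called after "Emit:" as name(argument=value, ...), one argument or row to a line, values as JSON. carry_out: Moves the arm, as the interface text tells. Its arguments: {"type":"object","properties":{"plan":{"type":"array"},"squeeze":{"type":"number"}},"required":["plan"]}

```bash
ls; mkdir -p pics; python3 - <<'E'
from plant import r
import cv2
for n in ("scene","top"):
    im=r.snapshot(n); cv2.imwrite(f"pics/{n}0.png",im[:,:,::-1]); print(n,r.camera_params(n))
print(r.camera_params("wrist")); print(r.get_state())
E
```

```text
pics
scene {'fx': 562.8719701621502, 'fy': 562.8719701621502, 'cx': 318.40258432989765, 'cy': 232.4901931320363, 'position': array([1.48233835, 0.05288207, 1.04946609]), 'attitude': array([ 0.64979216,  0.65189352, -0.27510833, -0.27770559])}
top {'fx': 466.4400755697589, 'fy': 466.4400755697589, 'cx': 320.61271243366076, 'cy': 232.01307824237023, 'position': array([0.39152879, 0.02209806, 0.97707933]), 'attitude': array([-0.70551809,  0.70646757, -0.02511673,  0.05016914])}
{'fx': 335.1658164156681, 'fy': 335.1658164156681, 'cx': 316.01190343382746, 'cy': 243.75664222512665, 'hand_eye': array([[-9.99279190e-05, -9.47856996e-01, -3.18695945e-01,
         8.31065967e-02],
       [ 9.99999901e-01,  4.37197328e-05, -4.43582562e-04,
         1.37881246e-03],
       [ 4.34386136e-04, -3.18695957e-01,  9.47856898e-01,
        -1.46351820e-01],
       [ 0.00000000e+00,  0.00000000e+00,  0.00000000e+00,
         1.00000000e+00]])}
{'clock': 0.1, 'q': array([-1.12020024,  0.68989382, -0.19449708,  1.56618885,  0.1572721 ,
        0.90251452, -0.21511235]), 'qd': array([ 1.27565824e-03, -2.02946144e-03, -1.18964047e-03, -1.99019384e-03,
        9.18616028e-05, -9.59556829e-05, -7.65100412e-04]), 'joint_torque': array([-3.39085833e-03, -5.28489447e+01, -1.27163574e+00, -1.53836739e+01,
       -5.25975355e-02,  1.93079104e-03,  4.38265761e-05]), 'tool_pos': array([0.25284383, 0.57097367, 0.23800721]), 'eef_rot': array([ 2.06881742e-01,  9.78365622e-01, -8.01519318e-04, -1.12381178e-04]), 'contact_force': array([ 0.09580774,  0.23451549, -0.36523833]), 'moment': array([ 0.01084386, -0.01992036, -0.01426591]), 'finger_force': 0.0, 'opening': 0.9989293191066156}
```

View pics/top0.png

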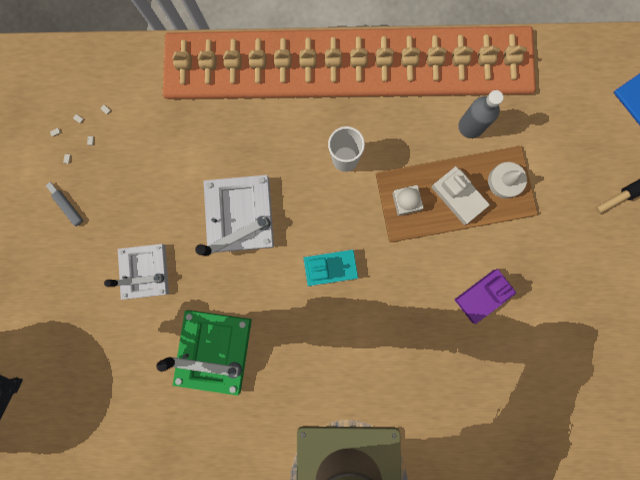

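View pics/scene0.png

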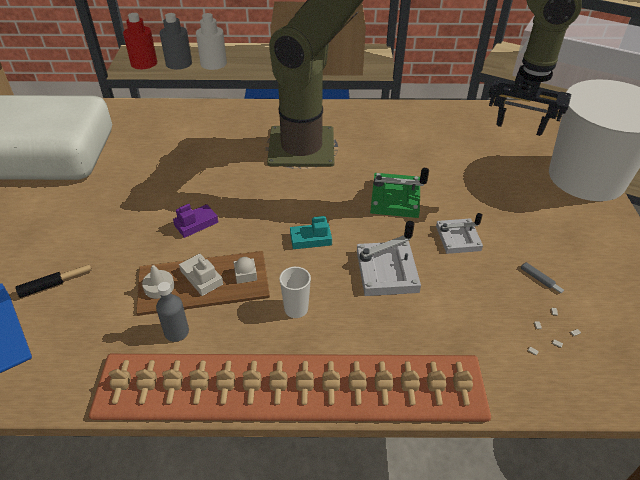

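The top view shows the right jig as the silver one around (238,215), with its lever from pivot (264,223) to handle (204,250), partly shut. The target cast is on the board near (460,195) with its vertebra to the upper left. Bottle, pot, dome and tooth are around it.

```bash
cat > h.py <<'E'
from plant import r
import numpy as np, cv2
from scipy.spatial.transform import Rotation as R
def cam(n,st=None):
    p=r.camera_params(n); K=np.array([[p['fx'],0,p['cx']],[0,p['fy'],p['cy']],[0,0,1]])
    if n=='wrist':
        H=p['hand_eye']; Rt=R.from_quat(st['eef_rot']).as_matrix()
        return K,Rt@H[:3,:3],st['tool_pos']+Rt@H[:3,3]
    return K,R.from_quat(p['attitude']).as_matrix(),np.array(p['position'])
def pt(c,px,z):
    K,A,o=c; d=(A@np.linalg.solve(K,np.c_[np.atleast_2d(px),np.ones(len(np.atleast_2d(px)))].T)).T
    return o+d*((z-o[2])/d[:,2])[:,None]
def proj(c,P):
    K,A,o=c; q=(K@A.T@(np.atleast_2d(P)-o).T).T; return q[:,:2]/q[:,2:]
def yaw(st=None):
    st=st or r.get_state(); Y=R.from_quat(st['eef_rot']).as_matrix()[:,1]; return np.arctan2(Y[1],Y[0])  # direction of closing line
def go(p,yw,st=None):
    """shift in tool axes, and turn about tool axes, to bring TCP to p pointing down, closing line along yw (mod pi)"""
    st=st or r.get_state(); A=R.from_quat(st['eef_rot']).as_matrix()
    d=(yw-yaw(st)+np.pi/2)%np.pi-np.pi/2
    out=[]
    y=yaw(st)+d; Y=np.array([np.cos(y),np.sin(y),0]); Z=np.array([0,0,-1.]); X=np.cross(Y,Z)
    rv=R.from_matrix(A.T@np.c_[X,Y,Z]).as_rotvec()
    print('xyz',np.round(A.T@(np.array(p)-st['tool_pos']),4),'rot',np.round(rv,3),'at',np.round(st['tool_pos'],4),'q7',round(st['q'][6],2))
E
python3 - <<'E'
from h import *
c=cam('top'); im=cv2.imread('pics/top0.png')
P=lambda n,px,z:print(n,np.round(pt(c,px,z),3).tolist())
P('jig corners',[(204,180),(268,176),(272,248),(207,251)],.028)
P('pivot',[(264,223)],.047);P('handle',[(203,250)],.092);P('pin',[(214,220)],.046)
P('cast top',[(456,183)],.074);P('cast plinth corners',[(457,168),(433,193),(489,205),(464,223)],.038)
P('tooth',[(509,180)],.036);P('dome',[(408,200)],.045);P('bottle',[(471,131)],.0);P('bottle top',[(496,98)],.16);P('pot',[(346,135)],.11)
p=pt(c,[(264,223)],.047)[0];g=pt(c,[(203,250)],.092)[0]; print(np.linalg.norm((p-g)[:2]))
s=r.get_state(); print('yaw',yaw(s))
go([.47,.2,.30],yaw(s))
big=cv2.resize(im[120:260,190:540],None,fx=2.25,fy=2.25,interpolation=cv2.INTER_CUBIC); cv2.imwrite('pics/crop0.png',big)
E
```

```text
jig corners [[0.603, 0.3, 0.028], [0.611, 0.166, 0.028], [0.46, 0.155, 0.028], [0.455, 0.29, 0.028]]
pivot [[0.51, 0.17, 0.047]]
handle [[0.452, 0.279, 0.092]]
pin [[0.516, 0.272, 0.046]]
cast top [[0.583, -0.21, 0.074]]
cast plinth corners [[0.622, -0.222, 0.038], [0.571, -0.172, 0.038], [0.546, -0.284, 0.038], [0.509, -0.233, 0.038]]
tooth [[0.597, -0.326, 0.036]]
dome [[0.555, -0.121, 0.045]]
bottle [[0.712, -0.264, 0.0]]
bottle top [[0.72, -0.264, 0.16]]
pot [[0.67, 0.004, 0.11]]
0.12392791875992144
yaw 1.1540227591999117
xyz [-0.3487 -0.2514 -0.0615] rot [-0.002  0.     0.   ] at [0.2528 0.571  0.238 ] q7 -0.22
```

View pics/crop0.png

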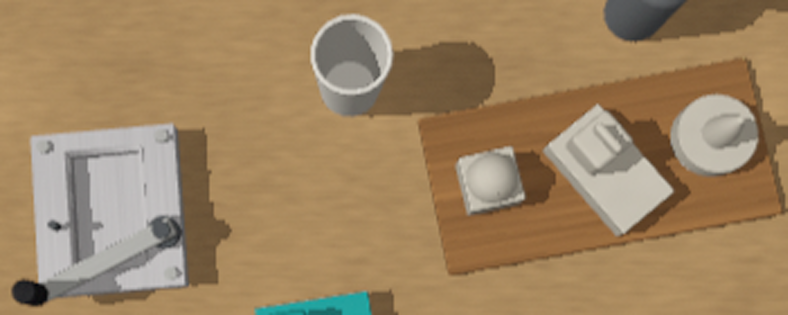

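Jig is at about (0.532, 0.228) with yaw about 0.065, and the lever is at about 0.42 rad. I'm going above the jig for one close look.

Emit:
carry_out(
  plan=[
    {"rot": [0, 0, 0.15], "xyz": [-0.359, -0.225, -0.02], "grip": 0},
    {"rot": [0, 0, 0.15], "xyz": [-0.359, -0.225, -0.02], "grip": 0},
    {"rot": [0, 0, 0.15], "xyz": [-0.359, -0.225, -0.02], "grip": 0},
    {"rot": [0, 0, 0.15], "xyz": [-0.359, -0.225, -0.02], "grip": 0},
    {"rot": [0, 0, 0.15], "xyz": [-0.359, -0.225, -0.02], "grip": 0},
    {"rot": [0, 0, 0.15], "xyz": [-0.359, -0.225, -0.02], "grip": 0},
    {"rot": [0, 0, 0.15], "xyz": [-0.359, -0.225, -0.02], "grip": 0},
    {"rot": [0, 0, 0.15], "xyz": [-0.359, -0.225, -0.02], "grip": 0},
  ],
  squeeze=10,
)

```text
clock: 0.77
tool_pos: [0.44, 0.2936, 0.2543]
eef_rot: [0.28, 0.96, -0.0, -0.0]
contact_force: [1.6, 0.2, 0.0]
opening: 0.997
finger_force: 0.0
```

```bash
python3 - <<'E'
from h import *
s=r.get_state(); print(s['clock'],yaw(s)); go([.46,.21,.26],1.0,s)
E
```

```text
0.7667 1.004238509870208
xyz [-0.0617 -0.0598 -0.0056] rot [-0.001 -0.     0.004] at [0.44   0.2936 0.2543] q7 0.18
```

Emit:
carry_out(
  plan=[
    {"rot": [0, 0, 0], "xyz": [-0.06, -0.06, -0.01], "grip": 0},
    {"rot": [0, 0, 0], "xyz": [-0.06, -0.06, -0.01], "grip": 0},
    {"rot": [0, 0, 0], "xyz": [-0.06, -0.06, -0.01], "grip": 0},
    {"rot": [0, 0, 0], "xyz": [-0.06, -0.06, -0.01], "grip": 0},
    {"rot": [0, 0, 0], "xyz": [-0.06, -0.06, -0.01], "grip": 0},
  ],
)

```text
clock: 1.18
tool_pos: [0.4576, 0.2132, 0.2644]
eef_rot: [0.28, 0.96, 0.0, -0.0]
contact_force: [-0.3, 0.2, 1.3]
opening: 1.0
finger_force: 0.0
```

```bash
python3 - <<'E'
from h import *
s=r.get_state(); im=r.snapshot('wrist'); cv2.imwrite('pics/w1.png',im[:,:,::-1]); np.save('s1.npy',s,allow_pickle=True); print(s['tool_pos'],yaw(s))
E
```

```text
[0.45762949 0.21322857 0.26436987] 1.0037752080599027
```

View pics/w1.png

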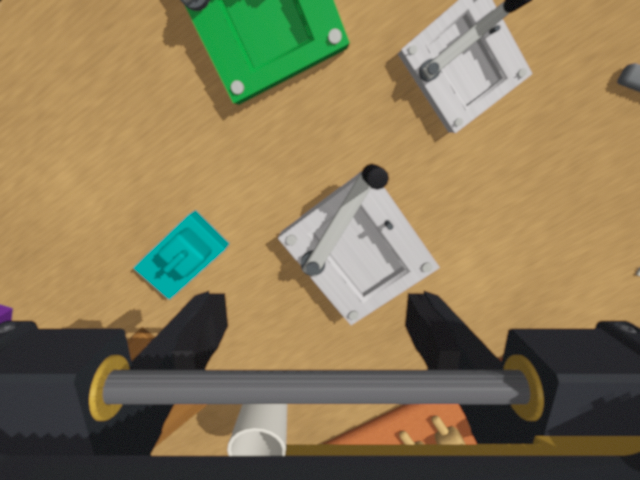

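The wrist view shows the silver jig with slab corners at (277,239), (351,325) and (439,267). The handle top is at (376,176) and the pivot at (313,262).

```bash
cat >> h.py <<'E'
def fit(model,pts):
    m=np.array(model)[:,:2];p=np.array(pts)[:,:2];mc,pc=m.mean(0),p.mean(0);a=m-mc;b=p-pc
    t=np.arctan2((a[:,0]*b[:,1]-a[:,1]*b[:,0]).sum(),(a*b).sum()); Q=np.array([[np.cos(t),-np.sin(t)],[np.sin(t),np.cos(t)]])
    return pc-Q@mc,t,np.linalg.norm(p-pc-a@Q.T,axis=1)
E
python3 - <<'E'
from h import *
s=np.load('s1.npy',allow_pickle=True).item(); c=cam('wrist',s); t=cam('top')
M=np.array([(-75,-67),(75,-67),(75,67),(-75,67)])/1000
print(fit(M[:3],pt(c,[(277,239),(351,325),(439,267)],.028)))
tp=np.array([(186,285),(174,124),(31,137),(38,295)])/2.25+[190,120]
print(fit(M[:3],pt(t,tp[:3],.028)))
for cc,g,p in((c,(376,176),(313,262)),(t,(28/2.25+190,293/2.25+120),(165/2.25+190,230/2.25+120))):
    print(pt(cc,[g],.092),pt(cc,[p],.05))
E
```

```text
(array([0.53489315, 0.22786016]), np.float64(0.09449911557395728), array([0.00036733, 0.00014615, 0.00026412]))
(array([0.53227711, 0.22723707]), np.float64(0.08498721275754009), array([5.13902328e-05, 1.06537950e-04, 7.72588640e-05]))
[[0.45201072 0.28518595 0.092     ]] [[0.50715381 0.1791197  0.05      ]]
[[0.45182832 0.28041458 0.092     ]] [[0.51092705 0.17044865 0.05      ]]
```

Emit:
carry_out(
  plan=[
    {"rot": [0, 0, 0], "xyz": [0.021, 0.028, 0.02], "grip": 0},
    {"rot": [0, 0, 0], "xyz": [0.042, 0.056, 0.05], "grip": 0},
    {"rot": [0, 0, 0], "xyz": [0.042, 0.056, 0.09], "grip": 0},
    {"rot": [0, 0, 0], "xyz": [0.042, 0.056, 0.13], "grip": 0},
    {"rot": [0, 0, 0], "xyz": [0.042, 0.056, 0.16], "grip": 0},
    {"rot": [0, 0, 0], "xyz": [0.042, 0.056, 0.185], "grip": 0},
    {"rot": [0, 0, 0], "xyz": [0.042, 0.056, 0.204], "grip": 0},
    {"rot": [0, 0, 0], "xyz": [0.042, 0.056, 0.204], "grip": 140},
  ],
)

```text
clock: 1.9
tool_pos: [0.4491, 0.2837, 0.0567]
eef_rot: [0.278, 0.961, -0.002, -0.003]
contact_force: [0.6, 0.7, 0.2]
opening: 0.947
finger_force: 0.0
```

Emit:
carry_out(
  plan=[
    {"rot": [0, 0, 0], "xyz": [0, 0, 0], "grip": 255},
    {"rot": [0, 0, 0], "xyz": [0, 0, 0], "grip": 255},
    {"rot": [0, 0, 0], "xyz": [0, 0, 0], "grip": 255},
    {"rot": [0, 0, 0], "xyz": [0, 0, 0], "grip": 255},
    {"rot": [0, 0, 0], "xyz": [0, 0, 0], "grip": 255},
    {"rot": [0, 0, 0], "xyz": [0, 0, 0], "grip": 255},
  ],
  squeeze=6,
)

```text
clock: 2.4
tool_pos: [0.4529, 0.2828, 0.0612]
eef_rot: [0.28, 0.96, 0.001, 0.0]
contact_force: [0.3, -0.3, -0.7]
opening: 0.492
finger_force: 0.0
```

```bash
python3 - <<'E'
from h import *
s=r.get_state(); print(s['clock'],yaw(s),s['tool_pos'],s['opening'],s['contact_force'])
p=np.array([.5123,.1734])
for a in np.linspace(2.07,3.11,9)[1:]:
    go([*(p+.125*np.array([np.cos(a),np.sin(a)])),.06],yaw(s),s)
E
```

```text
2.4 1.003830665289817 [0.45287237 0.28283001 0.06124608] 0.4916688377804713 [ 0.26385265 -0.31237997 -0.74401316]
xyz [ 0.0074 -0.0147  0.0012] rot [ 0.001  0.    -0.   ] at [0.4529 0.2828 0.0612] q7 0.13
xyz [ 0.0124 -0.0301  0.0012] rot [ 0.001  0.    -0.   ] at [0.4529 0.2828 0.0612] q7 0.13
xyz [ 0.0153 -0.0461  0.0012] rot [ 0.001  0.    -0.   ] at [0.4529 0.2828 0.0612] q7 0.13
xyz [ 0.0161 -0.0623  0.0011] rot [ 0.001  0.    -0.   ] at [0.4529 0.2828 0.0612] q7 0.13
xyz [ 0.0148 -0.0785  0.0011] rot [ 0.001  0.    -0.   ] at [0.4529 0.2828 0.0612] q7 0.13
xyz [ 0.0114 -0.0944  0.0011] rot [ 0.001  0.    -0.   ] at [0.4529 0.2828 0.0612] q7 0.13
xyz [ 0.006  -0.1097  0.0011] rot [ 0.001  0.    -0.   ] at [0.4529 0.2828 0.0612] q7 0.13
xyz [-0.0014 -0.1242  0.0011] rot [ 0.001  0.    -0.   ] at [0.4529 0.2828 0.0612] q7 0.13
```

Emit:
carry_out(
  plan=[
    {"rot": [0, 0, 0], "xyz": [0, 0, 0], "grip": 255},
    {"rot": [0, 0, 0], "xyz": [0, 0, 0], "grip": 255},
    {"rot": [0, 0, 0], "xyz": [0, 0, 0], "grip": 255},
    {"rot": [0, 0, 0], "xyz": [0, 0, 0], "grip": 255},
    {"rot": [0, 0, 0], "xyz": [0, 0, 0], "grip": 255},
  ],
)

```text
clock: 2.82
tool_pos: [0.4526, 0.2835, 0.0606]
eef_rot: [0.279, 0.96, 0.001, 0.0]
contact_force: [-0.4, 1.4, 0.4]
opening: 0.244
finger_force: 6.0
```

Emit:
carry_out(
  plan=[
    {"rot": [0, 0, 0], "xyz": [0.0074, -0.0147, 0], "grip": 255},
    {"rot": [0, 0, 0], "xyz": [0.0124, -0.03, 0], "grip": 255},
    {"rot": [0, 0, 0], "xyz": [0.0153, -0.046, 0], "grip": 255},
    {"rot": [0, 0, 0], "xyz": [0.016, -0.062, 0], "grip": 255},
    {"rot": [0, 0, 0], "xyz": [0.0148, -0.0785, 0], "grip": 255},
    {"rot": [0, 0, 0], "xyz": [0.0114, -0.0945, 0], "grip": 255},
    {"rot": [0, 0, 0], "xyz": [0.006, -0.11, 0], "grip": 255},
    {"rot": [0, 0, 0], "xyz": [-0.0014, -0.124, 0], "grip": 255},
  ],
)

```text
clock: 3.48
tool_pos: [0.3864, 0.1775, 0.061]
eef_rot: [0.278, 0.96, -0.001, -0.001]
contact_force: [2.7, 6.3, -5.4]
opening: 0.243
finger_force: 6.0
```

Emit:
carry_out(
  plan=[
    {"rot": [0, 0, 0], "xyz": [0, 0, 0], "grip": 255},
    {"rot": [0, 0, 0], "xyz": [0, 0, 0], "grip": 255},
  ],
)

```text
clock: 3.65
tool_pos: [0.3862, 0.1758, 0.0611]
eef_rot: [0.28, 0.96, -0.002, -0.002]
contact_force: [-3.8, -1.9, 1.7]
opening: 0.246
finger_force: 6.0
```

Emit:
carry_out(
  plan=[
    {"rot": [0, 0, 0], "xyz": [0, 0, 0], "grip": 0},
    {"rot": [0, 0, 0], "xyz": [0, 0, 0], "grip": 0},
    {"rot": [0, 0, 0], "xyz": [0, 0, 0], "grip": 0},
    {"rot": [0, 0, 0], "xyz": [0, 0, -0.04], "grip": 0},
    {"rot": [0, 0, 0], "xyz": [0, 0, -0.08], "grip": 0},
    {"rot": [0, 0, 0], "xyz": [0, 0, -0.12], "grip": 0},
    {"rot": [0, 0, 0], "xyz": [0, 0, -0.16], "grip": 0},
    {"rot": [0, 0, 0], "xyz": [0, 0, -0.2], "grip": 0},
  ],
)

```text
clock: 4.32
tool_pos: [0.3879, 0.1784, 0.2635]
eef_rot: [0.279, 0.96, 0.0, -0.0]
contact_force: [0.7, 0.4, -0.3]
opening: 0.831
finger_force: 0.0
```

```bash
python3 - <<'E'
from h import *
t=cam('top')
# plinth top corners in crop: (+x,+y),( +x,-y) etc.
tp=np.array([(545,150),(598,104),(672,187),(622,235)])/2.25+[190,120]
M=np.array([(52,30),(52,-30),(-52,-30),(-52,30)])/1000
C,a,e=fit(M,pt(t,tp,.038)); print(C,a,e)
for n,px,z in(('tooth',(509,180),.036),('dome',(408,200),.045),('bottle',(471,131),0)):
    d=pt(t,[px],z)[0][:2]; print(n,d, np.array([[np.cos(a),np.sin(a)],[-np.sin(a),np.cos(a)]])@(d-C))
s=r.get_state(); print(s['clock'],s['opening'],yaw(s))
go([*(C-.02*np.array([np.cos(a),np.sin(a)])),.27],a+np.pi/2,s); go([.5,-.16,.27],a+np.pi/2,s)
E
```

```text
[ 0.56635811 -0.22787528] 0.7088852778836107 [0.00245716 0.00303498 0.00333059 0.00183939]
tooth [ 0.59693013 -0.32619999] [-0.04080136 -0.09453912]
dome [ 0.55547649 -0.12071114] [0.06150246 0.08843082]
bottle [ 0.71171443 -0.26403582] [ 0.08679816 -0.12207425]
4.3167 0.8312762685586433 1.0049978425801338
xyz [-0.3626 -0.2664 -0.007 ] rot [ 1.000e-03 -0.000e+00 -1.275e+00] at [0.3879 0.1784 0.2635] q7 0.23
xyz [-0.276  -0.2256 -0.0068] rot [ 1.000e-03 -0.000e+00 -1.275e+00] at [0.3879 0.1784 0.2635] q7 0.23
```

Emit:
carry_out(
  plan=[
    {"rot": [0, 0, -0.8], "xyz": [-0.27, -0.2, -0.02], "grip": 0},
    {"rot": [0, 0, -0.8], "xyz": [-0.27, -0.2, -0.02], "grip": 0},
    {"rot": [0, 0, -0.8], "xyz": [-0.27, -0.2, -0.02], "grip": 0},
    {"rot": [0, 0, -0.8], "xyz": [-0.27, -0.2, -0.02], "grip": 0},
    {"rot": [0, 0, -0.8], "xyz": [-0.27, -0.2, -0.02], "grip": 0},
    {"rot": [0, 0, -0.8], "xyz": [-0.27, -0.2, -0.02], "grip": 0},
    {"rot": [0, 0, -0.8], "xyz": [-0.27, -0.2, -0.02], "grip": 0},
    {"rot": [0, 0, -0.8], "xyz": [-0.27, -0.2, -0.02], "grip": 0},
  ],
)

```text
clock: 4.98
tool_pos: [0.5024, -0.1193, 0.2804]
eef_rot: [-0.119, 0.993, 0.0, 0.0]
contact_force: [0.2, 0.8, -0.2]
opening: 0.999
finger_force: 0.0
```

```bash
python3 - <<'E'
from h import *
s=r.get_state(); print(s['clock'],s['opening'],yaw(s),s['q']); a=.709
go([*(np.array([.5664,-.2279])-.02*np.array([np.cos(a),np.sin(a)])),.27],a+np.pi/2,s)
E
```

```text
4.9833 0.9991512798141752 1.808477241073767 [ 0.50208208  0.53392306 -0.56557073  1.82514381  0.35951386  0.88577464
  1.57710608]
xyz [-0.0188 -0.1297  0.0104] rot [ 0.     0.    -0.471] at [ 0.5024 -0.1193  0.2804] q7 1.58
```

Emit:
carry_out(
  plan=[
    {"rot": [0, 0, -0.47], "xyz": [-0.019, -0.13, 0.01], "grip": 0},
    {"rot": [0, 0, -0.47], "xyz": [-0.019, -0.13, 0.01], "grip": 0},
    {"rot": [0, 0, -0.47], "xyz": [-0.019, -0.13, 0.01], "grip": 0},
    {"rot": [0, 0, -0.47], "xyz": [-0.019, -0.13, 0.01], "grip": 0},
    {"rot": [0, 0, -0.47], "xyz": [-0.019, -0.13, 0.01], "grip": 0},
    {"rot": [0, 0, -0.47], "xyz": [-0.019, -0.13, 0.01], "grip": 0},
  ],
)

```text
clock: 5.48
tool_pos: [0.5501, -0.2387, 0.2697]
eef_rot: [-0.343, 0.939, 0.001, -0.0]
contact_force: [0.6, 1.1, -0.1]
opening: 1.0
finger_force: 0.0
```

```bash
python3 - <<'E'
from h import *
s=r.get_state(); im=r.snapshot('wrist'); cv2.imwrite('pics/w2.png',im[:,:,::-1]); np.save('s2.npy',s,allow_pickle=True); print(s['tool_pos'],yaw(s),s['q'])
E
```

```text
[ 0.5500865  -0.23865668  0.26970202] 2.27136512194648 [ 0.70624602  0.68651854 -0.6746193   1.59186344  0.47678558  1.03512462
  2.16528479]
```

View pics/w2.png

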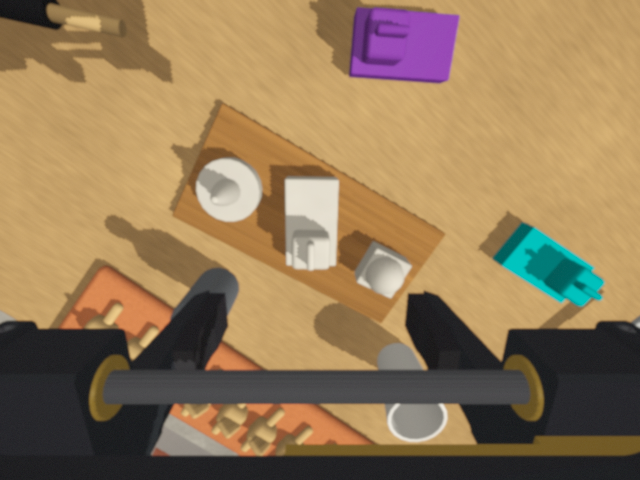

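The wrist view shows the cast from (285,178) to (338,268), with its vertebra at the lower (+x) end. Tooth is to the left at (229,189) and dome to the right at (384,272).

```bash
python3 - <<'E'
from h import *
s=np.load('s2.npy',allow_pickle=True).item(); c=cam('wrist',s)
im=cv2.imread('pics/w2.png'); hsv=cv2.cvtColor(im,cv2.COLOR_BGR2HSV)
m=((hsv[...,1]<60)&(hsv[...,2]>110)).astype(np.uint8); m[:, :265]=0; m[:,350:]=0; m[:165]=0; m[285:]=0
k=max(cv2.findContours(m,0,2)[0],key=cv2.contourArea); print(cv2.boundingRect(k)); 
hull=cv2.convexHull(k); ap=cv2.approxPolyDP(hull,4,True)[:,0]; print(ap.tolist())
P=pt(c,k[:,0].astype(float),.038)[:,:2]*1000
rc=cv2.minAreaRect(P.astype(np.float32)); print('world rect mm',rc)
M=np.array([(-52,-30),(-52,30),(52,30),(52,-30)])/1000
C,a,e=fit(M,pt(c,[(285,178),(338.5,177.5),(338.5,267.5),(287,269.5)],.038)); print(C,a,e)
E
```

```text
(285, 177, 54, 93)
[[335, 178], [335, 264], [295, 268], [286, 263], [285, 179]]
world rect mm ((570.0702514648438, -228.3028564453125), (111.43685150146484, 60.2376708984375), 39.28697967529297)
[ 0.5692704  -0.22699653] 0.711887685967961 [0.00288136 0.00271278 0.00219252 0.00408407]
```

Emit:
carry_out(
  plan=[
    {"rot": [0, 0, 0], "xyz": [-0.0365, -0.0033, 0.03], "grip": 45},
    {"rot": [0, 0, 0], "xyz": [-0.0365, -0.0033, 0.07], "grip": 45},
    {"rot": [0, 0, 0], "xyz": [-0.0365, -0.0033, 0.11], "grip": 45},
    {"rot": [0, 0, 0], "xyz": [-0.0365, -0.0033, 0.15], "grip": 45},
    {"rot": [0, 0, 0], "xyz": [-0.0365, -0.0033, 0.18], "grip": 45},
    {"rot": [0, 0, 0], "xyz": [-0.0365, -0.0033, 0.2], "grip": 45},
    {"rot": [0, 0, 0], "xyz": [-0.0365, -0.0033, 0.215], "grip": 45},
    {"rot": [0, 0, 0], "xyz": [-0.0365, -0.0033, 0.226], "grip": 45},
  ],
)

```text
clock: 6.2
tool_pos: [0.5792, -0.2157, 0.0431]
eef_rot: [-0.345, 0.938, 0.001, -0.001]
contact_force: [0.5, 0.2, -0.6]
opening: 0.821
finger_force: 0.0
```

Emit:
carry_out(
  plan=[
    {"rot": [0, 0, 0], "xyz": [0, 0, 0], "grip": 45},
    {"rot": [0, 0, 0], "xyz": [0, 0, 0], "grip": 255},
    {"rot": [0, 0, 0], "xyz": [0, 0, 0], "grip": 255},
    {"rot": [0, 0, 0], "xyz": [0, 0, 0], "grip": 255},
    {"rot": [0, 0, 0], "xyz": [0, 0, 0], "grip": 255},
    {"rot": [0, 0, 0], "xyz": [0, 0, 0], "grip": 255},
    {"rot": [0, 0, 0], "xyz": [0, 0, 0], "grip": 255},
    {"rot": [0, 0, 0], "xyz": [0, 0, 0], "grip": 255},
  ],
  squeeze=30,
)

```text
clock: 6.87
tool_pos: [0.5807, -0.2191, 0.045]
eef_rot: [-0.344, 0.939, -0.001, 0.0]
contact_force: [1.1, -0.8, 5.4]
opening: 0.477
finger_force: 30.0
```

Emit:
carry_out(
  plan=[
    {"rot": [0, 0, 0], "xyz": [0, 0, -0.005], "grip": 255},
    {"rot": [0, 0, 0], "xyz": [0, 0, -0.015], "grip": 255},
    {"rot": [0, 0, 0], "xyz": [0, 0, -0.035], "grip": 255},
    {"rot": [0, 0, 0], "xyz": [0, 0, -0.065], "grip": 255},
    {"rot": [0, 0, 0], "xyz": [0, 0, -0.095], "grip": 255},
    {"rot": [0, 0, 0], "xyz": [0, 0, -0.125], "grip": 255},
    {"rot": [0, 0, 0], "xyz": [0, 0, -0.155], "grip": 255},
    {"rot": [0, 0, 0], "xyz": [0, 0, -0.175], "grip": 255},
  ],
  squeeze=45,
)

```text
clock: 7.53
tool_pos: [0.5799, -0.2182, 0.222]
eef_rot: [-0.345, 0.939, -0.0, 0.0]
contact_force: [1.1, -0.5, -2.9]
opening: 0.466
finger_force: 45.0
```

Emit:
carry_out(
  plan=[
    {"rot": [0, 0, 0], "xyz": [0, 0, 0], "grip": 255},
    {"rot": [0, 0, 0], "xyz": [0, 0, 0], "grip": 255},
    {"rot": [0, 0, 0], "xyz": [0, 0, 0], "grip": 255},
    {"rot": [0, 0, 0], "xyz": [0, 0, 0], "grip": 255},
  ],
)

```text
clock: 7.87
tool_pos: [0.5782, -0.2185, 0.2167]
eef_rot: [-0.345, 0.939, 0.001, -0.003]
contact_force: [0.1, -0.6, -4.5]
opening: 0.471
finger_force: 45.0
```

```bash
python3 - <<'E'
from h import *
s=r.get_state(); im=r.snapshot('wrist'); cv2.imwrite('pics/w3.png',im[:,:,::-1]); np.save('s3.npy',s,allow_pickle=True); print(s['clock'],s['tool_pos'],yaw(s),s['contact_force'],s['moment'],s['opening'])
E
```

```text
7.8667 [ 0.57816419 -0.2184994   0.21673938] 2.2742236188615514 [ 0.07054123 -0.59353585 -4.48821382] [ 0.10942683 -0.00811029  0.0088599 ] 0.47076309902553426
```

View pics/w3.png

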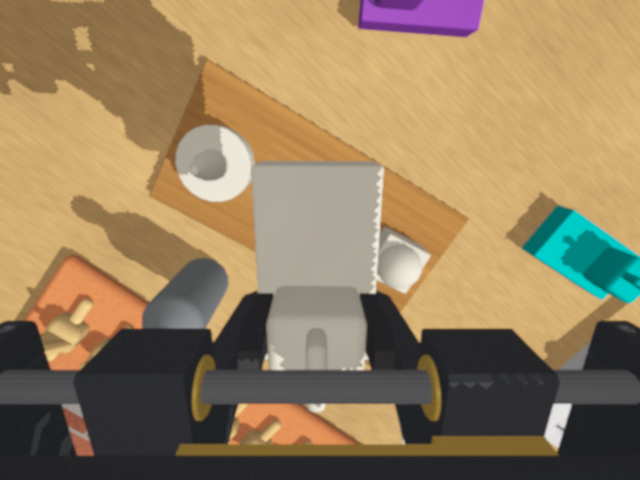

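The held cast's plinth end edge runs (253,165) to (382,166), and its block front top edge is at row about 289. It appears level, with no obvious roll.

```bash
python3 - <<'E'
from h import *
p=r.camera_params('wrist'); c=(np.array([[p['fx'],0,p['cx']],[0,p['fy'],p['cy']],[0,0,1]]),p['hand_eye'][:3,:3],p['hand_eye'][:3,3])
im=cv2.imread('pics/w3.png')
g=cv2.cvtColor(im,cv2.COLOR_BGR2GRAY).astype(int)
hs=cv2.cvtColor(im,cv2.COLOR_BGR2HSV)
print([ (int(hs[y,310,1]),int(hs[y,310,2])) for y in range(156,172)])
print([(y,int(hs[y,300,2])) for y in range(280,296)])
for z in(.003,.007,.011):
    q=pt(c,[(253,165),(382,166),(258,290),(378,290)],z); print(z,np.round(q*1000,1).tolist(),'w',np.linalg.norm(q[0]-q[1]))
for z in(-.033,-.029,-.025): 
    q=pt(c,[(275,289),(360,289)],z); print(z,np.round(q*1000,1).tolist())
E
```

```text
[(155, 197), (154, 194), (152, 191), (149, 186), (119, 176), (76, 161), (43, 147), (32, 143), (30, 146), (28, 154), (30, 164), (30, 171), (28, 172), (29, 173), (29, 173), (30, 172)]
[(280, 172), (281, 173), (282, 172), (283, 172), (284, 169), (285, 162), (286, 152), (287, 144), (288, 143), (289, 143), (290, 142), (291, 142), (292, 144), (293, 144), (294, 143), (295, 145)]
0.003 [[67.9, -26.9, 3.0], [67.5, 29.3, 3.0], [7.7, -28.1, 3.0], [7.7, 31.1, 3.0]] w 0.056231478942866245
0.007 [[67.6, -27.7, 7.0], [67.1, 30.1, 7.0], [5.7, -28.8, 7.0], [5.7, 31.9, 7.0]] w 0.057737488551718265
0.011 [[67.2, -28.4, 11.0], [66.7, 30.8, 11.0], [3.7, -29.6, 11.0], [3.7, 32.7, 11.0]] w 0.05924349816057027
-0.033 [[26.0, -14.8, -33.0], [26.0, 17.0, -33.0]]
-0.029 [[24.0, -15.3, -29.0], [24.0, 17.6, -29.0]]
-0.025 [[22.0, -15.9, -25.0], [22.0, 18.1, -25.0]]
```

```bash
python3 - <<'E'
from h import *
p=r.camera_params('wrist'); c=(np.array([[p['fx'],0,p['cx']],[0,p['fy'],p['cy']],[0,0,1]]),p['hand_eye'][:3,:3],p['hand_eye'][:3,3])
im=cv2.imread('pics/w3.png'); 
big=cv2.resize(im[150:380,235:400],None,fx=2.6,fy=2.6,interpolation=cv2.INTER_CUBIC); cv2.imwrite('pics/w3c.png',big)
E
```

```text
(no output)
```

View pics/w3c.png

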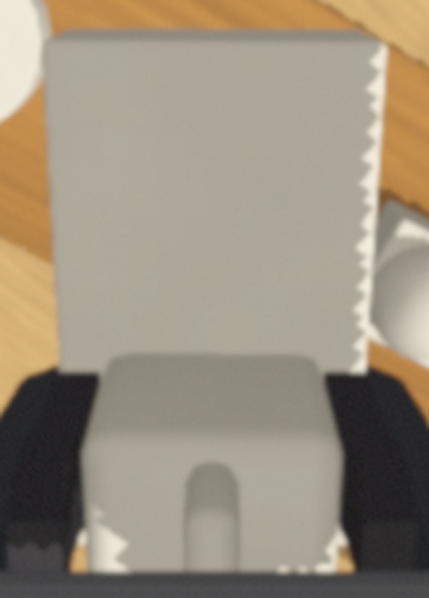

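Emit:
carry_out(
  plan=[
    {"rot": [0, 0, 0.03], "xyz": [-0.013, 0.018, 0], "grip": 255},
    {"rot": [0, 0, 0.07], "xyz": [-0.032, 0.043, 0], "grip": 255},
    {"rot": [0, 0, 0.12], "xyz": [-0.053, 0.072, 0], "grip": 255},
    {"rot": [0, 0, 0.17], "xyz": [-0.075, 0.101, 0], "grip": 255},
    {"rot": [0, 0, 0.22], "xyz": [-0.096, 0.13, 0], "grip": 255},
    {"rot": [0, 0, 0.27], "xyz": [-0.117, 0.159, 0], "grip": 255},
    {"rot": [0, 0, 0.32], "xyz": [-0.139, 0.188, 0], "grip": 255},
    {"rot": [0, 0, 0.36], "xyz": [-0.157, 0.213, 0], "grip": 255},
  ],
)

```text
clock: 8.58
tool_pos: [0.5608, 0.0485, 0.2178]
eef_rot: [-0.171, 0.985, 0.001, -0.001]
contact_force: [-0.1, 0.5, -1.9]
opening: 0.474
finger_force: 45.0
```

```bash
python3 - <<'E'
from h import *
s=r.get_state(); print(s['clock'],yaw(s),s['opening'],s['q']); go([.5484,.2288,.17],1.661,s)
E
```

```text
8.5833 1.9136310272069887 0.4739025643346923 [ 0.13656568  0.67222641 -0.51562958  1.76609269  0.43095068  0.82068592
  1.32817241]
xyz [-0.049   0.1739  0.048 ] rot [ 0.001 -0.003  0.253] at [0.5608 0.0485 0.2178] q7 1.33
```

Emit:
carry_out(
  plan=[
    {"rot": [0, 0, 0.05], "xyz": [-0.009, 0.033, 0.005], "grip": 255},
    {"rot": [0, 0, 0.1], "xyz": [-0.018, 0.066, 0.01], "grip": 255},
    {"rot": [0, 0, 0.15], "xyz": [-0.028, 0.1, 0.02], "grip": 255},
    {"rot": [0, 0, 0.2], "xyz": [-0.037, 0.133, 0.03], "grip": 255},
    {"rot": [0, 0, 0.24], "xyz": [-0.044, 0.158, 0.04], "grip": 255},
    {"rot": [0, 0, 0.253], "xyz": [-0.049, 0.174, 0.048], "grip": 255},
    {"rot": [0, 0, 0.253], "xyz": [-0.049, 0.174, 0.048], "grip": 255},
    {"rot": [0, 0, 0.253], "xyz": [-0.049, 0.174, 0.048], "grip": 255},
  ],
)

```text
clock: 9.25
tool_pos: [0.548, 0.2267, 0.1692]
eef_rot: [-0.047, 0.999, -0.001, -0.002]
contact_force: [-0.1, 0.4, -3.2]
opening: 0.475
finger_force: 45.0
```

Emit:
carry_out(
  plan=[
    {"rot": [0, 0, 0], "xyz": [0, 0, 0], "grip": 255},
    {"rot": [0, 0, 0], "xyz": [0, 0, 0], "grip": 255},
    {"rot": [0, 0, 0], "xyz": [0, 0, 0], "grip": 255},
  ],
)

```text
clock: 9.5
tool_pos: [0.5499, 0.224, 0.1708]
eef_rot: [-0.044, 0.999, -0.001, -0.001]
contact_force: [0.6, -0.3, -3.0]
opening: 0.469
finger_force: 45.0
```

```bash
python3 - <<'E'
from h import *
s=r.get_state(); im=r.snapshot('wrist')[:,:,::-1]; cv2.imwrite('pics/w4.png',im); sc=r.snapshot('scene')[:,:,::-1]; cv2.imwrite('pics/sc4.png',sc); np.save('s4.npy',s,allow_pickle=True); print(s['clock'],s['tool_pos'],yaw(s),s['contact_force'],s['moment'],s['opening'])
E
```

```text
9.5 [0.54986965 0.22404384 0.1708346 ] 1.6587904211951332 [ 0.56862738 -0.32096302 -3.03369582] [ 0.00359478 -0.02051744  0.00107873] 0.46872073153605953
```

View pics/w4.png

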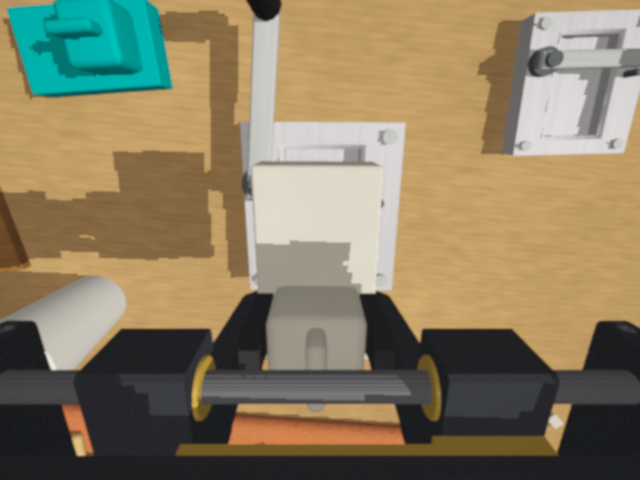

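The slab's -x edge runs (241,124) to (404,123), its right edge goes to (392,290), and its left edge to about (250,290). The cast end edge is (253,165) to (382,165), and the lever is well clear at the left.

```bash
python3 - <<'E'
from h import *
p=r.camera_params('wrist'); c=(np.array([[p['fx'],0,p['cx']],[0,p['fy'],p['cy']],[0,0,1]]),p['hand_eye'][:3,:3],p['hand_eye'][:3,3])
im=cv2.imread('pics/w4.png'); hsv=cv2.cvtColor(im,cv2.COLOR_BGR2HSV); S=hsv[...,1].astype(int)
def cross(a):  # subpixel sat crossing
    a=a.astype(float); i=np.argmax(np.abs(np.diff(a))); lo,hi=a[max(i-4,0)],a[min(i+5,len(a)-1)]; m=(lo+hi)/2
    for k in range(max(i-4,0),min(i+5,len(a)-1)):
        if (a[k]-m)*(a[k+1]-m)<=0: return k+(m-a[k])/(a[k+1]-a[k]+1e-9)
    return i+.5
top=[(x,110+cross(S[110:136,x])) for x in range(290,372,6)]
rt=[(380+cross(S[y,380:420]),y) for y in range(140,280,8)]
lf=[(232+cross(S[y,232:252]),y) for y in list(range(206,270,6))]
ce=[(x,150+cross(hsv[150:175,x,2])) for x in range(260,375,8)]
for n,a in(('top',top),('rt',rt),('lf',lf),('cast',ce)): print(n,np.round(a,1).tolist())
z=.1428
for n,a in(('top',top),('rt',rt),('lf',lf)):
    q=pt(c,a,z)*1000
    if n=='top': f=np.polyfit(q[:,1],q[:,0],1); print('top x at y0',f)
    else: f=np.polyfit(q[:,0],q[:,1],1); print(n,'y at x=15',np.polyval(f,15),f)
E
```

```text
top [[290.0, 121.1], [296.0, 121.2], [302.0, 121.2], [308.0, 121.2], [314.0, 121.1], [320.0, 121.4], [326.0, 121.4], [332.0, 121.4], [338.0, 121.4], [344.0, 121.4], [350.0, 121.5], [356.0, 121.4], [362.0, 121.4], [368.0, 121.4]]
rt [[404.1, 140.0], [403.5, 148.0], [402.8, 156.0], [402.1, 164.0], [401.4, 172.0], [400.7, 180.0], [400.2, 188.0], [399.4, 196.0], [398.7, 204.0], [398.1, 212.0], [397.3, 220.0], [396.7, 228.0], [396.0, 236.0], [395.3, 244.0], [394.6, 252.0], [394.0, 260.0], [393.4, 268.0], [392.6, 276.0]]
lf [[243.8, 206.0], [244.3, 212.0], [244.7, 218.0], [244.9, 224.0], [245.4, 230.0], [245.7, 236.0], [246.1, 242.0], [246.6, 248.0], [246.8, 254.0], [247.4, 260.0], [247.8, 266.0]]
cast [[260.0, 166.5], [268.0, 166.5], [276.0, 166.5], [284.0, 160.0], [292.0, 166.8], [300.0, 160.1], [308.0, 160.1], [316.0, 160.2], [324.0, 160.1], [332.0, 159.9], [340.0, 159.9], [348.0, 165.6], [356.0, 165.6], [364.0, 165.8], [372.0, 160.2]]
top x at y0 [-4.35946783e-03  9.00372450e+01]
rt y at x=15 73.41838977007556 [4.57969318e-03 7.33496944e+01]
lf y at x=15 -62.24930220715814 [ 5.16346036e-03 -6.23267541e+01]
```

Emit:
carry_out(
  plan=[
    {"rot": [0, 0.02, 0], "xyz": [0, 0.0015, 0.012], "grip": 255},
    {"rot": [0, 0.04, 0], "xyz": [0, 0.003, 0.025], "grip": 255},
    {"rot": [0, 0.06, 0], "xyz": [0, 0.0043, 0.04], "grip": 255},
    {"rot": [0, 0.07, 0], "xyz": [0, 0.0043, 0.05], "grip": 255},
    {"rot": [0, 0.07, 0], "xyz": [0, 0.0043, 0.05], "grip": 255},
    {"rot": [0, 0.07, 0], "xyz": [0, 0.0043, 0.05], "grip": 255},
    {"rot": [0, 0.07, 0], "xyz": [0, 0.0043, 0.05], "grip": 255},
    {"rot": [0, 0.07, 0], "xyz": [0, 0.0043, 0.05], "grip": 255},
  ],
)

```text
clock: 10.27
tool_pos: [0.5492, 0.2303, 0.1215]
eef_rot: [-0.045, 0.998, -0.001, -0.035]
contact_force: [-0.3, 0.2, -2.8]
opening: 0.471
finger_force: 45.0
```

```bash
python3 - <<'E'
from h import *
s=r.get_state(); im=r.snapshot('wrist')[:,:,::-1].copy(); cv2.imwrite('pics/w5.png',im); np.save('s5.npy',s,allow_pickle=True); print(s['clock'],s['tool_pos'],yaw(s),s['contact_force'],s['moment'],s['opening'])
big=np.hstack([cv2.resize(im[60:400,200:440],None,fx=1.65,fy=1.65,interpolation=cv2.INTER_CUBIC),cv2.resize(cv2.imread('pics/sc4.png')[130:310,310:450],(396,561),interpolation=cv2.INTER_CUBIC)]); cv2.imwrite('pics/w5c.png',big); print(big.shape)
E
```

```text
10.2667 [0.54921589 0.2303061  0.12151725] 1.6610822240153502 [-0.31244813  0.2354119  -2.80670091] [ 0.07078401 -0.19596271  0.02633528] 0.4711644492030434
(561, 792, 3)
```

View pics/w5c.png

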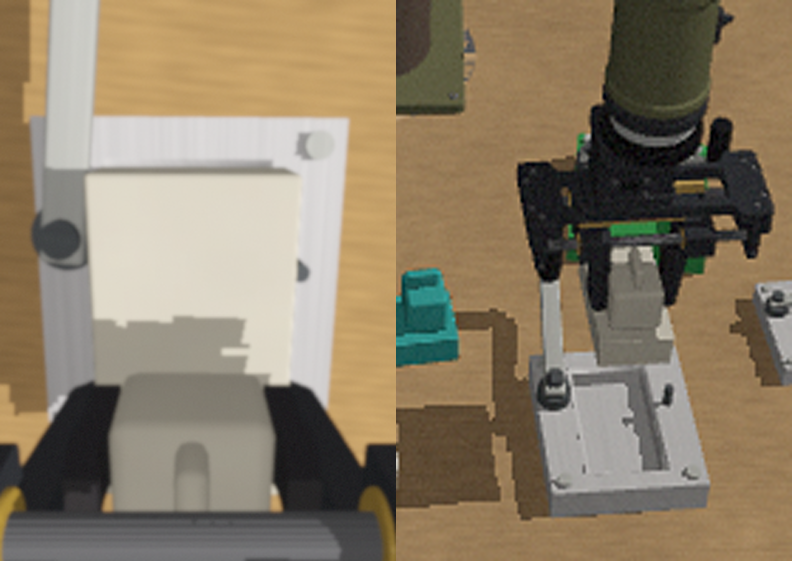

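The cast is now parallel to the slab (same vanishing row), so I'm correcting the residual offset while lowering to just above the mouth.

Emit:
carry_out(
  plan=[
    {"rot": [0, 0, 0], "xyz": [-0.001, -0.0004, 0.008], "grip": 255},
    {"rot": [0, 0, 0], "xyz": [-0.002, -0.0008, 0.02], "grip": 255},
    {"rot": [0, 0, 0], "xyz": [-0.003, -0.0012, 0.032], "grip": 255},
    {"rot": [0, 0, 0], "xyz": [-0.0036, -0.0012, 0.041], "grip": 255},
    {"rot": [0, 0, 0], "xyz": [-0.0038, -0.0012, 0.047], "grip": 255},
    {"rot": [0, 0, 0], "xyz": [-0.0038, -0.0012, 0.047], "grip": 255},
    {"rot": [0, 0, 0], "xyz": [-0.0038, -0.0012, 0.047], "grip": 255},
    {"rot": [0, 0, 0], "xyz": [-0.0038, -0.0012, 0.047], "grip": 255},
  ],
)

```text
clock: 10.98
tool_pos: [0.5497, 0.2291, 0.0737]
eef_rot: [-0.045, 0.998, -0.002, -0.035]
contact_force: [-0.1, 0.2, -2.9]
opening: 0.475
finger_force: 45.0
```

```bash
python3 - <<'E'
from h import *
s=r.get_state(); im=r.snapshot('wrist')[:,:,::-1].copy(); cv2.imwrite('pics/w6.png',im); np.save('s6.npy',s,allow_pickle=True); print(s['clock'],s['tool_pos'],yaw(s),s['contact_force'],s['moment'],s['opening'])
big=cv2.resize(im[60:400,200:440],None,fx=1.75,fy=1.75,interpolation=cv2.INTER_CUBIC); cv2.imwrite('pics/w6c.png',big); print(big.shape)
E
```

```text
10.9833 [0.5496534  0.2291207  0.07374502] 1.661105695512041 [-0.10520499  0.16627839 -2.92256165] [ 0.05464869 -0.16469235 -0.00344086] 0.4748227845266638
(595, 420, 3)
```

View pics/w6c.png

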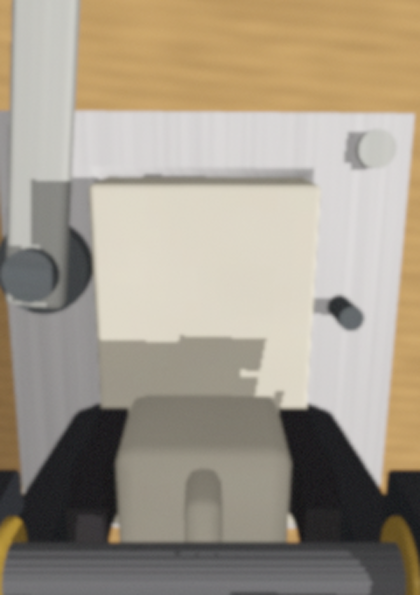

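The cast sits over the pocket: cast end at row 182 between columns 92 and 317, slab -x edge at row 111, pocket's right mouth corner near column 313. I'm measuring the offset numerically.

```bash
python3 - <<'E'
from h import *
p=r.camera_params('wrist'); K=np.array([[p['fx'],0,p['cx']],[0,p['fy'],p['cy']],[0,0,1]])
s=np.load('s6.npy',allow_pickle=True).item()
Rl=R.from_rotvec([0,.07,0]).as_matrix(); H=p['hand_eye']; c=(K,Rl@H[:3,:3],Rl@H[:3,3])  # levelled tool frame
im=cv2.imread('pics/w6.png'); hsv=cv2.cvtColor(im,cv2.COLOR_BGR2HSV); S=hsv[...,1].astype(float)
def cr(a): 
    a=cv2.GaussianBlur(a.reshape(1,-1),(5,1),0)[0]; d=np.abs(np.diff(a)); i=d.argmax(); w=d[max(i-3,0):i+4]; return (np.arange(max(i-3,0),max(i-3,0)+len(w))*w).sum()/w.sum()+.5
z=.0457
rt=[(410+cr(S[y,410:450]),y) for y in range(135,320,6)]
lf=[(190+cr(S[y,190:222]),y) for y in range(240,330,6)]
tp=[(x,110+cr(S[110:135,x])) for x in range(255,420,8)]
print(np.round(rt[::6],1).tolist(),np.round(lf[::4],1).tolist(),np.round(tp[::5],1).tolist())
q=pt(c,rt,z)*1e3;f=np.polyfit(q[:,0],q[:,1],1);print('rt',f)
q=pt(c,lf,z)*1e3;g=np.polyfit(q[:,0],q[:,1],1);print('lf',g,'mid',(f+g)/2)
q=pt(c,tp,z)*1e3;print('end',np.polyfit(q[:,1],q[:,0],1))
S2=hsv[...,2].astype(float)
cl=[(240+cr(S[y,240:270]),y) for y in range(175,285,6)]; crr=[(365+cr(S2[y,365:392]),y) for y in range(175,285,6)]
print('cast l/r px',np.round(cl[::5],1).tolist(),np.round(crr[::5],1).tolist())
print('end profile col 320',hsv[145:172,320,2].tolist())
for zz in(.004,.007): print(zz,np.round(pt(c,[(252.6,164),(381,164),(257,293),(376,293),(310,164),(310,286)],zz)*1e3,1).tolist())
E
```

```text
[[436.1, 135.0], [432.7, 171.0], [429.5, 207.0], [426.1, 243.0], [422.7, 279.0], [419.4, 315.0]] [[204.3, 240.0], [206.2, 264.0], [208.2, 288.0], [210.0, 312.0]] [[255.0, 122.5], [295.0, 123.0], [335.0, 123.2], [375.0, 123.4], [415.0, 123.7]]
rt [7.18113575e-03 6.79260509e+01]
lf [ 7.1426079e-03 -6.6886829e+01] mid [0.00716187 0.51961098]
end [-6.77821309e-03  9.01911929e+01]
cast l/r px [[250.2, 175.0], [251.7, 205.0], [253.7, 235.0], [255.8, 265.0]] [[382.0, 175.0], [380.2, 205.0], [387.0, 235.0], [376.5, 265.0]]
end profile col 320 [215, 215, 215, 214, 214, 215, 215, 216, 214, 213, 207, 201, 194, 192, 187, 174, 154, 139, 137, 147, 172, 197, 211, 218, 220, 220, 220]
0.004 [[68.8, -27.6, 4.0], [68.8, 30.5, 4.0], [6.1, -28.4, 4.0], [6.2, 31.1, 4.0], [68.8, -1.6, 4.0], [9.9, -1.9, 4.0]]
0.007 [[68.8, -28.1, 7.0], [68.8, 31.1, 7.0], [4.9, -28.9, 7.0], [4.9, 31.6, 7.0], [68.8, -1.6, 7.0], [8.7, -1.9, 7.0]]
```

Emit:
carry_out(
  plan=[
    {"rot": [0, 0, 0.007], "xyz": [-0.0003, -0.0008, 0.003], "grip": 255},
    {"rot": [0, 0, 0.007], "xyz": [-0.0006, -0.0008, 0.006], "grip": 255},
    {"rot": [0, 0, 0.007], "xyz": [-0.001, -0.0008, 0.009], "grip": 255},
    {"rot": [0, 0, 0.007], "xyz": [-0.0012, -0.0008, 0.011], "grip": 255},
    {"rot": [0, 0, 0.007], "xyz": [-0.0013, -0.0008, 0.013], "grip": 255},
    {"rot": [0, 0, 0.007], "xyz": [-0.0014, -0.0008, 0.015], "grip": 255},
    {"rot": [0, 0, 0.007], "xyz": [-0.0015, -0.0008, 0.017], "grip": 255},
    {"rot": [0, 0, 0.007], "xyz": [-0.0015, -0.0008, 0.017], "grip": 255},
  ],
)

```text
clock: 11.7
tool_pos: [0.5497, 0.2281, 0.0562]
eef_rot: [-0.042, 0.998, -0.002, -0.036]
contact_force: [0.3, 0.3, -2.1]
opening: 0.472
finger_force: 45.0
```

Emit:
carry_out(
  plan=[
    {"rot": [0, 0, 0], "xyz": [-0.0001, 0, 0.0015], "grip": 255},
    {"rot": [0, 0, 0], "xyz": [-0.0002, 0, 0.003], "grip": 255},
    {"rot": [0, 0, 0], "xyz": [-0.0003, 0, 0.0045], "grip": 255},
    {"rot": [0, 0, 0], "xyz": [-0.0004, 0, 0.006], "grip": 255},
    {"rot": [0, 0, 0], "xyz": [-0.0005, 0, 0.0075], "grip": 255},
    {"rot": [0, 0, 0], "xyz": [-0.0006, 0, 0.0085], "grip": 255},
    {"rot": [0, 0, 0], "xyz": [-0.0006, 0, 0.0085], "grip": 255},
    {"rot": [0, 0, 0], "xyz": [-0.0006, 0, 0.0085], "grip": 255},
  ],
)

```text
clock: 12.37
tool_pos: [0.5529, 0.2286, 0.0494]
eef_rot: [-0.041, 0.999, -0.001, -0.033]
contact_force: [5.0, -1.1, 5.3]
opening: 0.475
finger_force: 45.0
```

Emit:
carry_out(
  plan=[
    {"rot": [0, 0, 0], "xyz": [-0.0005, 0, -0.003], "grip": 255},
    {"rot": [0, 0, 0], "xyz": [-0.0015, 0, -0.003], "grip": 255},
    {"rot": [0, 0, 0], "xyz": [-0.0022, 0, -0.003], "grip": 255},
    {"rot": [0, 0, 0], "xyz": [-0.0022, 0, -0.003], "grip": 255},
    {"rot": [0, 0, 0], "xyz": [-0.0022, 0, -0.003], "grip": 255},
  ],
)

```text
clock: 12.78
tool_pos: [0.5515, 0.2281, 0.0503]
eef_rot: [-0.042, 0.998, -0.002, -0.036]
contact_force: [0.1, -0.4, -1.8]
opening: 0.475
finger_force: 45.0
```

Emit:
carry_out(
  plan=[
    {"rot": [0, 0, 0], "xyz": [-0.0001, 0, 0.001], "grip": 255},
    {"rot": [0, 0, 0], "xyz": [-0.0002, 0, 0.002], "grip": 255},
    {"rot": [0, 0, 0], "xyz": [-0.0002, 0, 0.003], "grip": 255},
    {"rot": [0, 0, 0], "xyz": [-0.0003, 0, 0.004], "grip": 255},
    {"rot": [0, 0, 0], "xyz": [-0.0003, 0, 0.004], "grip": 255},
    {"rot": [0, 0, 0], "xyz": [-0.0003, 0, 0.004], "grip": 255},
  ],
)

```text
clock: 13.28
tool_pos: [0.5524, 0.2283, 0.0483]
eef_rot: [-0.042, 0.999, -0.002, -0.035]
contact_force: [-2.1, -1.4, 11.4]
opening: 0.474
finger_force: 45.0
```

```bash
python3 - <<'E'
from h import *
s=r.get_state(); print(s['tool_pos'],s['contact_force'],s['moment'])
im=r.snapshot('wrist')[:,:,::-1].copy(); cv2.imwrite('pics/w7.png',im); s=r.get_state(); print(s['contact_force'],s['moment'],yaw(s))
p=r.camera_params('wrist'); K=np.array([[p['fx'],0,p['cx']],[0,p['fy'],p['cy']],[0,0,1]])
Rl=R.from_rotvec([0,.07,0]).as_matrix(); H=p['hand_eye']; c=(K,Rl@H[:3,:3],Rl@H[:3,3])
hsv=cv2.cvtColor(im,cv2.COLOR_BGR2HSV); S=hsv[...,1].astype(float); V=hsv[...,2].astype(float)
def cr(a): 
    a=cv2.GaussianBlur(a.reshape(1,-1),(5,1),0)[0]; d=np.abs(np.diff(a)); i=d.argmax(); w=d[max(i-3,0):i+4]; return (np.arange(max(i-3,0),max(i-3,0)+len(w))*w).sum()/w.sum()+.5
for x in(290,310,330,350): print('col',x,V[90:175:1,x].astype(int).tolist())
tp=[(x,80+cr(S[80:140,x])) for x in range(265,420,10)]; print(np.round(tp[::3],1).tolist())
for y in (180,220,260): print(y,'row',V[y,236:266].astype(int).tolist(),V[y,370:400].astype(int).tolist())
E
```

```text
[0.55238967 0.22826703 0.04832282] [-2.06431796 -1.40700656 11.44290823] [-0.31215605  0.89469376  0.05874488]
[-1.16706527 -1.31290102 10.83598274] [-0.31282196  0.85202203  0.0692695 ] 1.6539443110729048
col 290 [192, 191, 189, 190, 190, 192, 194, 194, 195, 195, 193, 191, 190, 190, 189, 190, 192, 194, 195, 197, 197, 196, 200, 206, 211, 212, 213, 213, 213, 212, 212, 213, 213, 212, 213, 213, 213, 213, 213, 213, 213, 214, 213, 213, 213, 213, 213, 214, 213, 213, 212, 213, 214, 213, 213, 213, 213, 213, 213, 211, 208, 205, 199, 183, 163, 149, 146, 146, 147, 147, 148, 150, 161, 181, 202, 211, 215, 217, 217, 218, 218, 217, 217, 218, 218]
col 310 [196, 196, 194, 191, 188, 188, 187, 188, 189, 189, 190, 190, 188, 188, 187, 186, 187, 189, 190, 191, 192, 195, 199, 206, 210, 211, 212, 212, 212, 212, 212, 211, 211, 212, 212, 212, 212, 212, 212, 212, 212, 211, 212, 211, 212, 212, 211, 212, 212, 212, 212, 212, 212, 212, 212, 212, 212, 211, 210, 207, 200, 197, 191, 177, 161, 149, 146, 147, 147, 147, 148, 149, 158, 182, 202, 211, 215, 216, 216, 216, 216, 217, 217, 217, 216]
col 330 [195, 194, 195, 19
[... 1159 characters left out ...]
220, 217, 200, 174, 161, 166, 185, 203, 212, 214, 214, 214, 214, 214, 214, 215, 214, 214]
220 row [81, 71, 66, 66, 62, 57, 48, 50, 77, 112, 137, 144, 140, 136, 139, 158, 185, 206, 215, 218, 219, 219, 219, 219, 219, 219, 220, 220, 220, 220] [217, 217, 216, 217, 217, 217, 217, 217, 218, 221, 217, 199, 167, 149, 149, 162, 183, 203, 211, 213, 214, 213, 214, 213, 212, 212, 212, 212, 213, 213]
260 row [149, 149, 148, 148, 148, 147, 146, 146, 144, 146, 146, 146, 146, 146, 143, 138, 136, 134, 138, 145, 149, 151, 151, 151, 152, 151, 151, 151, 152, 152] [218, 218, 218, 218, 218, 219, 217, 203, 172, 144, 135, 139, 144, 157, 182, 201, 209, 212, 212, 211, 211, 211, 209, 208, 209, 210, 210, 211, 210, 210]
```

The numbers show the -x end caught on the mouth bevel and pitched up about 0.1 rad in the grip. I'm backing out to re-level and re-measure.

Emit:
carry_out(
  plan=[
    {"rot": [0, 0, 0], "xyz": [0.0003, 0, -0.004], "grip": 255},
    {"rot": [0, 0, 0], "xyz": [0.0006, 0, -0.009], "grip": 255},
    {"rot": [0, 0, 0], "xyz": [0.001, 0, -0.015], "grip": 255},
    {"rot": [0, 0, 0], "xyz": [0.0014, 0, -0.021], "grip": 255},
    {"rot": [0, 0, 0], "xyz": [0.0017, 0, -0.026], "grip": 255},
    {"rot": [0, 0, 0], "xyz": [0.0017, 0, -0.026], "grip": 255},
    {"rot": [0, 0, 0], "xyz": [0.0017, 0, -0.026], "grip": 255},
    {"rot": [0, 0, 0], "xyz": [0.0017, 0, -0.026], "grip": 255},
  ],
)

```text
clock: 14.0
tool_pos: [0.5522, 0.2282, 0.0727]
eef_rot: [-0.042, 0.998, -0.002, -0.036]
contact_force: [0.2, -0.1, -2.7]
opening: 0.474
finger_force: 45.0
```

```bash
cat > meas.py <<'E'
from h import *
import sys
def cr(a): 
    a=cv2.GaussianBlur(a.reshape(1,-1),(5,1),0)[0]; d=np.abs(np.diff(a)); i=d.argmax(); w=d[max(i-3,0):i+4]; return (np.arange(max(i-3,0),max(i-3,0)+len(w))*w).sum()/w.sum()+.5
def run(im,s):
    A=R.from_quat(s['eef_rot']).as_matrix(); y=yaw(s); Y=np.array([np.cos(y),np.sin(y),0]); Z=np.array([0,0,-1.]); L=np.c_[np.cross(Y,Z),Y,Z]
    T=L.T@A; print('tool tilt rotvec',np.round(R.from_matrix(T).as_rotvec(),3),'pos',np.round(s['tool_pos'],4),'F',np.round(s['contact_force'],1),'M',np.round(s['moment'],2))
    p=r.camera_params('wrist'); K=np.array([[p['fx'],0,p['cx']],[0,p['fy'],p['cy']],[0,0,1]]); H=p['hand_eye']; c=(K,T@H[:3,:3],T@H[:3,3])
    hsv=cv2.cvtColor(im,cv2.COLOR_BGR2HSV); S=hsv[...,1].astype(float); V=hsv[...,2].astype(float)
    z=s['tool_pos'][2]-.028; row=int(proj(c,[[.090,0,z]])[0,1])
    tp=np.array([(x,row-18+cr(S[row-18:row+18,x])) for x in range(275,400,6)])
    tp=tp[np.abs(tp[:,1]-np.median(tp[:,1]))<2]
    q=pt(c,tp,z)*1e3; f=np.polyfit(q[:,1],q[:,0],1)
    def side(y0):
        u=[]
        for yy in range(150,320,6):
            g=proj(c,[[ .05,y0/1e3,z],[.0,y0/1e3,z]]); x=int(np.interp(yy,g[:,1],g[:,0])) if abs(yy-g[:,1].mean())<60 else None
            if x is None: continue
            u.append((x-12+cr(S[yy,x-12:x+12]),yy))
        u=np.array(u); a=np.polyfit(u[:,1],u[:,0],1); ok=np.abs(np.polyval(a,u[:,1])-u[:,0])<2; qq=pt(c,u[ok],z)*1e3; return qq[:,1].mean(),np.polyfit(qq[:,0],qq[:,1],1)[0],ok.sum()
    l=side(-66.5);rt=side(67.5)
    print('slab: end x %.1f (pocket cx %.1f) slope %.4f | L %s R %s mid y %.2f width %.1f'%(np.polyval(f,0),np.polyval(f,0)-75,f[0],np.round(l,3),np.round(rt,3),(l[0]+rt[0])/2,rt[0]-l[0]))
    ys=np.arange(176,290,3); 
    e=np.array([(240+cr(V[y,240:268]),368+cr(V[y,368:394])) for y in ys])
    for k in(0,1): 
        a=np.polyfit(ys,e[:,k],1); 
        for _ in range(3): ok=np.abs(np.polyval(a,ys)-e[:,k])<1.5; a=np.polyfit(ys[ok],e[ok,k],1)
        e[:,k]=np.polyval(a,ys); print('edge',k,np.round(a,4),ok.sum(),len(ys),'at 176: %.1f'%e[0,k])
    w=e[:,1]-e[:,0]; a=np.polyfit(ys,w,1); d0=K[0,0]*.06/np.polyval(a,168.); d1=K[0,0]*.06/np.polyval(a,288.)
    P=[]
    for rr,d in((168.,d0),(288.,d1)):
        m=e.mean(1); mx=np.polyval(np.polyfit(ys,m,1),rr); v=np.linalg.solve(K,[mx,rr,1])*d; P.append((c[1]@v+c[2])*1e3)
    P=np.array(P); th=np.arctan2(P[0,2]-P[1,2],P[0,0]-P[1,0]); print('cast near-end pt',np.round(P[0],1),'foot pt',np.round(P[1],1),'droop of -x end rad %.3f'%th)
    rows=150+np.array([cr(V[150:180,x]) for x in range(270,370,8)]); print('end rows',np.round(rows,1).tolist())
if __name__=='__main__':
    if len(sys.argv)>2: run(cv2.imread(sys.argv[2]),np.load(sys.argv[1],allow_pickle=True).item())
    else:
        s=r.get_state(); im=r.snapshot('wrist')[:,:,::-1].copy(); cv2.imwrite('pics/%s.png'%sys.argv[1],im); run(im,s)
E
python3 meas.py s6.npy pics/w6.png; echo; python3 meas.py w8
```

```text
tool tilt rotvec [0.    0.071 0.   ] pos [0.5497 0.2291 0.0737] F [-0.1  0.2 -2.9] M [ 0.05 -0.16 -0.  ]
slab: end x 90.3 (pocket cx 15.3) slope -0.0069 | L [-6.6875e+01  2.0000e-03  1.4000e+01] R [6.8125e+01 8.0000e-03 2.0000e+01] mid y 0.63 width 135.0
edge 0 [8.13000e-02 2.35716e+02] 28 38 at 176: 250.0
edge 1 [-6.100000e-02  3.931204e+02] 32 38 at 176: 382.4
cast near-end pt [67.1  1.2  2.5] foot pt [6.5 1.8 9.6] droop of -x end rad -0.117
end rows [160.8, 165.3, 165.3, 165.5, 165.5, 165.4, 165.5, 165.5, 165.5, 165.6, 165.6, 165.6, 165.6]

tool tilt rotvec [0.001 0.072 0.   ] pos [0.5522 0.2282 0.0727] F [ 0.2 -0.1 -2.7] M [ 0.02 -0.11  0.02]
slab: end x 92.7 (pocket cx 17.7) slope -0.0000 | L [-6.5965e+01 -2.3000e-02  1.4000e+01] R [69.123 -0.    20.   ] mid y 1.58 width 135.1
edge 0 [9.400000e-02 2.312474e+02] 36 38 at 176: 247.8
edge 1 [-7.900000e-02  3.982725e+02] 33 38 at 176: 384.4
cast near-end pt [67.3  1.1 -2.6] foot pt [7.  1.6 8.6] droop of -x end rad -0.182
end rows [154.0, 154.4, 163.3, 163.3, 163.3, 163.3, 163.2, 163.3, 163.3, 163.3, 163.2, 163.3, 163.3]
```

```bash
for i in 4 5; do python3 meas.py s$i.npy pics/w$i.png; echo; done; python3 - <<'E'
import cv2,numpy as np
for n in('w3','w4','w5','w6','w8'):
    im=cv2.imread(f'pics/{n}.png'); h=cv2.cvtColor(im,cv2.COLOR_BGR2HSV)
    # block top: front-edge row & foot row along column 300..; print V profile gradient peaks
    for x in (290,335):
        v=cv2.GaussianBlur(h[270:345,x,2].astype(float).reshape(-1,1),(1,5),0)[:,0]; d=np.diff(v); i=np.argsort(-np.abs(d))[:8]; print(n,x,sorted((270+int(k),round(d[k],1)) for k in i))
E
```

```text
tool tilt rotvec [0.001 0.001 0.   ] pos [0.5499 0.224  0.1708] F [ 0.6 -0.3 -3. ] M [ 0.   -0.02  0.  ]
slab: end x 90.2 (pocket cx 15.2) slope -0.0044 | L [-6.2264e+01  1.1000e-02  1.9000e+01] R [7.323e+01 4.000e-03 1.900e+01] mid y 5.48 width 135.5
edge 0 [6.420000e-02 2.313339e+02] 25 38 at 176: 242.6
edge 1 [-6.480000e-02  3.939621e+02] 38 38 at 176: 382.5
cast near-end pt [67.6 -0.3 -1. ] foot pt [11.4 -0.5 -1.2] droop of -x end rad 0.005
end rows [165.4, 165.5, 165.4, 160.8, 165.3, 165.4, 160.8, 165.4, 165.4, 165.5, 165.6, 165.5, 165.4]

tool tilt rotvec [-0.    0.07 -0.  ] pos [0.5492 0.2303 0.1215] F [-0.3  0.2 -2.8] M [ 0.07 -0.2   0.03]
slab: end x 90.0 (pocket cx 15.0) slope -0.0075 | L [-6.8086e+01  5.0000e-03  1.8000e+01] R [6.6987e+01 8.0000e-03 2.0000e+01] mid y -0.55 width 135.1
edge 0 [6.500000e-02 2.399669e+02] 38 38 at 176: 251.4
edge 1 [-7.240000e-02  3.961303e+02] 38 38 at 176: 383.4
cast near-end pt [67.1  1.8  3. ] foot pt [6.6 1.6 9.4] droop of -x end rad -0.105
end rows [160.8, 160.7, 165.4, 165.4, 165.4, 165.4, 165.5, 165.5, 165.6, 165.7, 165.6, 165.6, 165.
[... 1353 characters left out ...]
float64(-3.0)), (315, np.float64(3.4)), (316, np.float64(3.5)), (317, np.float64(3.0))]
w6 335 [(284, np.float64(-4.9)), (285, np.float64(-7.8)), (286, np.float64(-7.5)), (287, np.float64(-4.4)), (315, np.float64(2.9)), (316, np.float64(3.0)), (317, np.float64(3.0)), (318, np.float64(3.0))]
w8 290 [(281, np.float64(-2.2)), (282, np.float64(-5.5)), (283, np.float64(-7.7)), (284, np.float64(-6.3)), (285, np.float64(-2.6)), (320, np.float64(2.6)), (321, np.float64(2.7)), (322, np.float64(2.5))]
w8 335 [(282, np.float64(-5.4)), (283, np.float64(-7.8)), (284, np.float64(-6.2)), (285, np.float64(-2.8)), (318, np.float64(2.5)), (319, np.float64(2.8)), (320, np.float64(2.6)), (322, np.float64(2.4))]
```

The clean fit shows my earlier tilt correction was wrong: the cast was level originally. I'm undoing it, plus the pitch picked up in the bump, and measuring again.

Emit:
carry_out(
  plan=[
    {"rot": [0, -0.03, 0], "xyz": [0, 0, -0.005], "grip": 255},
    {"rot": [0, -0.06, 0], "xyz": [0, 0, -0.005], "grip": 255},
    {"rot": [0, -0.09, 0], "xyz": [0, 0, -0.005], "grip": 255},
    {"rot": [0, -0.12, 0], "xyz": [0, 0, -0.005], "grip": 255},
    {"rot": [0, -0.155, 0], "xyz": [0, 0, -0.005], "grip": 255},
    {"rot": [0, -0.155, 0], "xyz": [0, 0, -0.005], "grip": 255},
    {"rot": [0, -0.155, 0], "xyz": [0, 0, -0.005], "grip": 255},
    {"rot": [0, -0.155, 0], "xyz": [0, 0, -0.005], "grip": 255},
  ],
)

```text
clock: 14.72
tool_pos: [0.553, 0.2284, 0.0778]
eef_rot: [-0.042, 0.998, 0.001, 0.042]
contact_force: [-0.8, 0.6, -3.3]
opening: 0.473
finger_force: 45.0
```

```bash
python3 meas.py w9; python3 - <<'E'
import cv2
h=cv2.cvtColor(cv2.imread('pics/w9.png'),cv2.COLOR_BGR2HSV)
for x in(290,320,350): print(h[135:175,x,2].tolist())
for y in(190,230,270): print(y,h[y,236:266,2].tolist(),h[y,368:398,2].tolist())
E
```

```text
tool tilt rotvec [ 0.001 -0.083 -0.   ] pos [0.553  0.2284 0.0778] F [-0.8  0.6 -3.3] M [ 0.04  0.12 -0.01]
slab: end x 93.5 (pocket cx 18.5) slope 0.0000 | L [-6.6102e+01 -1.6000e-02  1.3000e+01] R [68.934 -0.    20.   ] mid y 1.42 width 135.0
edge 0 [9.690000e-02 2.304593e+02] 37 38 at 176: 247.5
edge 1 [-7.920000e-02  3.985263e+02] 34 38 at 176: 384.6
cast near-end pt [66.9  1.1  7.4] foot pt [5.6 1.6 9.5] droop of -x end rad -0.034
end rows [163.3, 163.3, 163.3, 163.3, 163.3, 154.6, 163.3, 154.5, 163.3, 163.4, 163.4, 163.3, 163.3]
[214, 212, 209, 206, 204, 202, 201, 204, 208, 205, 187, 163, 151, 149, 147, 148, 148, 148, 146, 140, 138, 133, 132, 133, 133, 136, 139, 150, 175, 199, 213, 219, 222, 224, 224, 224, 224, 223, 224, 224]
[212, 207, 200, 195, 192, 188, 185, 190, 202, 211, 214, 214, 214, 213, 214, 214, 214, 213, 207, 190, 162, 142, 137, 135, 134, 133, 135, 148, 175, 198, 212, 218, 222, 223, 223, 223, 223, 223, 223, 223]
[211, 201, 189, 180, 174, 168, 164, 163, 163, 165, 166, 167, 164, 159, 154, 152, 151, 151, 151, 146, 140, 137, 138, 136, 136, 136, 137, 147, 172, 198, 212, 2
[... 250 characters left out ...]
26, 228, 230, 225, 217, 214, 215, 214, 214, 214, 214, 215, 216, 215, 215, 216, 215, 216]
230 [146, 147, 147, 148, 149, 148, 149, 150, 150, 149, 150, 149, 148, 148, 145, 144, 147, 152, 156, 158, 159, 159, 159, 159, 164, 168, 169, 170, 170, 170] [224, 225, 225, 225, 225, 225, 225, 225, 224, 226, 228, 229, 224, 218, 214, 213, 212, 212, 212, 213, 213, 214, 213, 212, 213, 212, 208, 196, 170, 135]
270 [149, 150, 148, 145, 145, 146, 146, 146, 147, 147, 147, 149, 149, 149, 148, 148, 147, 145, 145, 147, 149, 153, 155, 155, 157, 157, 157, 157, 157, 156] [223, 224, 223, 223, 223, 224, 226, 227, 223, 218, 215, 211, 211, 210, 210, 211, 211, 211, 211, 211, 211, 211, 212, 211, 211, 213, 215, 215, 213, 212]
```

The end face now projects vertical, so the cast is level, and it's centred within 1 mm. I'm descending again with force checks.

Emit:
carry_out(
  plan=[
    {"rot": [0, 0, 0], "xyz": [0.0006, 0, 0.003], "grip": 255},
    {"rot": [0, 0, 0], "xyz": [0.001, 0, 0.006], "grip": 255},
    {"rot": [0, 0, 0], "xyz": [0.0013, 0, 0.01], "grip": 255},
    {"rot": [0, 0, 0], "xyz": [0.0017, 0, 0.014], "grip": 255},
    {"rot": [0, 0, 0], "xyz": [0.002, 0, 0.0175], "grip": 255},
    {"rot": [0, 0, 0], "xyz": [0.0022, 0, 0.02], "grip": 255},
    {"rot": [0, 0, 0], "xyz": [0.0022, 0, 0.02], "grip": 255},
    {"rot": [0, 0, 0], "xyz": [0.0022, 0, 0.02], "grip": 255},
  ],
)

```text
clock: 15.43
tool_pos: [0.5521, 0.2283, 0.0575]
eef_rot: [-0.042, 0.998, 0.001, 0.042]
contact_force: [0.8, -0.3, -2.7]
opening: 0.47
finger_force: 45.0
```

Emit:
carry_out(
  plan=[
    {"rot": [0, 0, 0], "xyz": [0.0001, 0, 0.0012], "grip": 255},
    {"rot": [0, 0, 0], "xyz": [0.0002, 0, 0.0024], "grip": 255},
    {"rot": [0, 0, 0], "xyz": [0.0003, 0, 0.0036], "grip": 255},
    {"rot": [0, 0, 0], "xyz": [0.0004, 0, 0.005], "grip": 255},
    {"rot": [0, 0, 0], "xyz": [0.0004, 0, 0.005], "grip": 255},
    {"rot": [0, 0, 0], "xyz": [0.0004, 0, 0.005], "grip": 255},
  ],
)

```text
clock: 15.93
tool_pos: [0.5522, 0.2282, 0.0527]
eef_rot: [-0.042, 0.998, 0.001, 0.042]
contact_force: [-0.6, 0.1, -3.3]
opening: 0.473
finger_force: 45.0
```

```bash
python3 meas.py w10
```

```text
tool tilt rotvec [ 0.001 -0.084 -0.   ] pos [0.5522 0.2282 0.0527] F [-0.6  0.1 -3.3] M [ 0.05  0.1  -0.01]
slab: end x 92.7 (pocket cx 17.7) slope -0.0001 | L [-6.603e+01 -2.500e-02  1.100e+01] R [6.9053e+01 1.0000e-03 2.0000e+01] mid y 1.51 width 135.1
edge 0 [8.220000e-02 2.339391e+02] 32 38 at 176: 248.4
edge 1 [-8.000000e-02  3.986874e+02] 38 38 at 176: 384.6
cast near-end pt [66.7  1.3  8.5] foot pt [6.1 1.4 8.6] droop of -x end rad -0.002
end rows [163.3, 163.3, 153.5, 163.3, 163.3, 163.3, 163.3, 163.3, 163.4, 163.3, 163.3, 163.3, 163.3]
```

Emit:
carry_out(
  plan=[
    {"rot": [0, 0, 0], "xyz": [0.0001, 0, 0.001], "grip": 255},
    {"rot": [0, 0, 0], "xyz": [0.0002, 0, 0.002], "grip": 255},
    {"rot": [0, 0, 0], "xyz": [0.0003, 0, 0.003], "grip": 255},
    {"rot": [0, 0, 0], "xyz": [0.0003, 0, 0.004], "grip": 255},
    {"rot": [0, 0, 0], "xyz": [0.0004, 0, 0.005], "grip": 255},
    {"rot": [0, 0, 0], "xyz": [0.0005, 0, 0.006], "grip": 255},
    {"rot": [0, 0, 0], "xyz": [0.0006, 0, 0.007], "grip": 255},
    {"rot": [0, 0, 0], "xyz": [0.0006, 0, 0.007], "grip": 255},
  ],
)

```text
clock: 16.65
tool_pos: [0.5521, 0.2282, 0.0455]
eef_rot: [-0.042, 0.998, 0.001, 0.042]
contact_force: [0.5, -0.2, -3.2]
opening: 0.472
finger_force: 45.0
```

```bash
python3 meas.py w11
```

```text
tool tilt rotvec [ 0.001 -0.083 -0.   ] pos [0.5521 0.2282 0.0455] F [ 0.5 -0.2 -3.2] M [0.03 0.12 0.01]
slab: end x 92.6 (pocket cx 17.6) slope -0.0007 | L [-6.6187e+01 -4.2000e-02  9.0000e+00] R [ 6.9073e+01 -1.0000e-03  2.0000e+01] mid y 1.44 width 135.3
edge 0 [8.220000e-02 2.338612e+02] 38 38 at 176: 248.3
edge 1 [-7.940000e-02  3.986509e+02] 38 38 at 176: 384.7
cast near-end pt [66.7  1.3  8.3] foot pt [6.3 1.4 8.3] droop of -x end rad 0.000
end rows [154.3, 163.3, 163.3, 163.4, 163.3, 163.3, 163.3, 163.3, 163.3, 163.3, 163.3, 163.3, 163.3]
```

Emit:
carry_out(
  plan=[
    {"rot": [0, 0, 0], "xyz": [0, 0, 0.0005], "grip": 255},
    {"rot": [0, 0, 0], "xyz": [0.0001, 0, 0.001], "grip": 255},
    {"rot": [0, 0, 0], "xyz": [0.0001, 0, 0.0015], "grip": 255},
    {"rot": [0, 0, 0], "xyz": [0.0001, 0, 0.002], "grip": 255},
    {"rot": [0, 0, 0], "xyz": [0.0002, 0, 0.0025], "grip": 255},
    {"rot": [0, 0, 0], "xyz": [0.0002, 0, 0.003], "grip": 255},
    {"rot": [0, 0, 0], "xyz": [0.0002, 0, 0.003], "grip": 255},
  ],
)

```text
clock: 17.28
tool_pos: [0.5522, 0.2282, 0.0431]
eef_rot: [-0.042, 0.998, 0.001, 0.042]
contact_force: [-1.5, -1.2, 2.1]
opening: 0.474
finger_force: 45.0
```

Emit:
carry_out(
  plan=[
    {"rot": [0, 0, 0], "xyz": [0, 0, 0.0003], "grip": 255},
    {"rot": [0, 0, 0], "xyz": [0, 0, 0.0006], "grip": 255},
    {"rot": [0, 0, 0], "xyz": [0.0001, 0, 0.001], "grip": 255},
    {"rot": [0, 0, 0], "xyz": [0.0001, 0, 0.001], "grip": 255},
  ],
  squeeze=6,
)

```text
clock: 17.62
tool_pos: [0.5524, 0.2282, 0.0426]
eef_rot: [-0.042, 0.998, 0.001, 0.042]
contact_force: [-2.1, -1.6, 7.5]
opening: 0.475
finger_force: 6.0
```

```bash
python3 meas.py w12
```

```text
tool tilt rotvec [ 0.001 -0.084 -0.   ] pos [0.5524 0.2282 0.0426] F [-2.1 -1.6  7.5] M [-0.2   0.57 -0.01]
slab: end x 92.9 (pocket cx 17.9) slope -0.0005 | L [-66.363  -0.069   9.   ] R [6.9107e+01 1.0000e-03 2.0000e+01] mid y 1.37 width 135.5
edge 0 [7.980000e-02 2.344627e+02] 38 38 at 176: 248.5
edge 1 [-8.010000e-02  3.988198e+02] 37 38 at 176: 384.7
cast near-end pt [66.7  1.4  8.5] foot pt [6.3 1.4 8.3] droop of -x end rad 0.005
end rows [162.9, 163.0, 163.0, 163.0, 163.0, 163.0, 163.0, 162.9, 163.0, 163.0, 162.9, 163.0, 163.0]
```

Emit:
carry_out(
  plan=[
    {"rot": [0, 0, 0], "xyz": [0, 0, 0], "grip": 120},
    {"rot": [0, 0, 0], "xyz": [0, 0, 0], "grip": 110},
    {"rot": [0, 0, 0], "xyz": [0, 0, 0], "grip": 80},
    {"rot": [0, 0, 0], "xyz": [0, 0, 0], "grip": 50},
    {"rot": [0, 0, 0], "xyz": [0, 0, 0], "grip": 50},
    {"rot": [0, 0, 0], "xyz": [0, 0, 0], "grip": 50},
  ],
  squeeze=3,
)

```text
clock: 18.17
tool_pos: [0.5523, 0.2283, 0.0416]
eef_rot: [-0.042, 0.998, 0.001, 0.042]
contact_force: [-0.6, 0.2, -0.5]
opening: 0.803
finger_force: 0.0
```

```bash
python3 meas.py w13
```

```text
tool tilt rotvec [ 0.001 -0.084 -0.   ] pos [0.5523 0.2283 0.0416] F [-0.6  0.2 -0.5] M [0.02 0.02 0.  ]
slab: end x 92.8 (pocket cx 17.8) slope -0.0002 | L [-6.6319e+01 -6.2000e-02  8.0000e+00] R [69. -0. 20.] mid y 1.34 width 135.3
edge 0 [8.140000e-02 2.334281e+02] 38 38 at 176: 247.8
edge 1 [-8.000000e-02  3.989864e+02] 35 38 at 176: 384.9
cast near-end pt [66.9  1.3  7.5] foot pt [6.9 1.3 7.3] droop of -x end rad 0.003
end rows [163.6, 163.6, 163.6, 163.6, 163.6, 163.6, 163.5, 163.6, 163.6, 163.6, 163.6, 163.6, 163.5]
```

Emit:
carry_out(
  plan=[
    {"rot": [0, 0, 0], "xyz": [-0.0004, 0, -0.005], "grip": 50},
    {"rot": [0, 0, 0], "xyz": [-0.0012, 0, -0.015], "grip": 50},
    {"rot": [0, 0, 0], "xyz": [-0.0029, 0, -0.035], "grip": 30},
    {"rot": [0, 0, 0], "xyz": [-0.005, 0, -0.06], "grip": 0},
    {"rot": [0, 0.02, 0], "xyz": [-0.0075, 0, -0.09], "grip": 0},
    {"rot": [0, 0.05, 0], "xyz": [-0.01, 0, -0.12], "grip": 0},
    {"rot": [0, 0.083, 0], "xyz": [-0.012, 0, -0.15], "grip": 0},
    {"rot": [0, 0.083, 0], "xyz": [-0.012, 0, -0.15], "grip": 0},
  ],
)

```text
clock: 18.88
tool_pos: [0.5559, 0.2301, 0.1991]
eef_rot: [-0.041, 0.999, 0.002, 0.005]
contact_force: [1.8, 0.4, -0.2]
opening: 0.999
finger_force: 0.0
```

```bash
python3 - <<'E'
from h import *
s=r.get_state(); im=r.snapshot('wrist')[:,:,::-1].copy(); cv2.imwrite('pics/w14.png',im); c=cam('wrist',s)
hsv=cv2.cvtColor(im,cv2.COLOR_BGR2HSV); print(s['clock'],s['contact_force'],s['opening'])
# black handle blob near predicted top
u=proj(c,[[.386,.176,.092]])[0]; print(u)
x0,y0=max(int(u[0])-45,0),max(int(u[1])-45,0); m=(hsv[y0:y0+90,x0:x0+90,2]<50).astype(np.uint8)
n,_,st,ce=cv2.connectedComponentsWithStats(m); print([(st[i].tolist(),(ce[i]+[x0,y0]).round(1).tolist()) for i in range(1,n) if st[i,4]>60])
# white cast
m=((hsv[...,1]<30)&(hsv[...,2]>217)).astype(np.uint8); n,_,st,ce=cv2.connectedComponentsWithStats(m); print([(st[i].tolist(),ce[i].round(0).tolist()) for i in range(1,n) if st[i,4]>300])
go([.386,.176,.15],1.25,s)
E
```

```text
18.8833 [ 1.76586019  0.44731422 -0.2452462 ] 0.9987702283758155
[249.09795913 -25.3248978 ]
[([40, 0, 29, 18, 394], [259.3, 7.1])]
[]
xyz [ 0.1742 -0.0403  0.047 ] rot [0.007 0.01  0.402] at [0.5559 0.2301 0.1991] q7 0.84
```

Emit:
carry_out(
  plan=[
    {"rot": [0.007, 0.01, 0.1], "xyz": [0.04, -0.009, 0.01], "grip": 0},
    {"rot": [0.007, 0.01, 0.2], "xyz": [0.08, -0.018, 0.02], "grip": 0},
    {"rot": [0.007, 0.01, 0.3], "xyz": [0.12, -0.028, 0.035], "grip": 0},
    {"rot": [0.007, 0.01, 0.4], "xyz": [0.155, -0.036, 0.047], "grip": 0},
    {"rot": [0.007, 0.01, 0.4], "xyz": [0.174, -0.04, 0.047], "grip": 0},
    {"rot": [0.007, 0.01, 0.4], "xyz": [0.174, -0.04, 0.047], "grip": 0},
    {"rot": [0.007, 0.01, 0.4], "xyz": [0.174, -0.04, 0.047], "grip": 0},
    {"rot": [0.007, 0.01, 0.4], "xyz": [0.174, -0.04, 0.047], "grip": 0},
  ],
)

```text
clock: 19.6
tool_pos: [0.3827, 0.1747, 0.1452]
eef_rot: [0.158, 0.987, -0.003, -0.004]
contact_force: [0.1, 0.4, 0.1]
opening: 1.004
finger_force: 0.0
```

```bash
python3 - <<'E'
from h import *
s=r.get_state(); print(s['clock'],yaw(s),s['q']); go([.387,.177,.06],1.25,s)
E
```

```text
19.6 1.2544072157853459 [-0.42345087  0.62589551 -0.17903685  2.24170355  0.350231    0.30928761
  0.34940766]
xyz [-0.0039  0.0042  0.0852] rot [-0.008 -0.006  0.004] at [0.3827 0.1747 0.1452] q7 0.35
```

Emit:
carry_out(
  plan=[
    {"rot": [-0.005, -0.005, 0], "xyz": [-0.003, 0.003, 0.03], "grip": 0},
    {"rot": [-0.005, -0.005, 0], "xyz": [-0.003, 0.003, 0.06], "grip": 0},
    {"rot": [-0.005, -0.005, 0], "xyz": [-0.003, 0.003, 0.08], "grip": 0},
    {"rot": [-0.005, -0.005, 0], "xyz": [-0.003, 0.003, 0.085], "grip": 255},
    {"rot": [-0.005, -0.005, 0], "xyz": [-0.003, 0.003, 0.085], "grip": 255},
    {"rot": [-0.005, -0.005, 0], "xyz": [-0.003, 0.003, 0.085], "grip": 255},
    {"rot": [-0.005, -0.005, 0], "xyz": [-0.003, 0.003, 0.085], "grip": 255},
    {"rot": [-0.005, -0.005, 0], "xyz": [-0.003, 0.003, 0.085], "grip": 255},
  ],
  squeeze=6,
)

```text
clock: 20.27
tool_pos: [0.3856, 0.1758, 0.0602]
eef_rot: [0.158, 0.987, -0.001, -0.001]
contact_force: [0.4, 1.4, 0.2]
opening: 0.645
finger_force: 0.0
```

Emit:
carry_out(
  plan=[
    {"rot": [0, 0, 0], "xyz": [0, 0, 0], "grip": 255},
    {"rot": [0, 0, 0], "xyz": [0, 0, 0], "grip": 255},
    {"rot": [0, 0, 0], "xyz": [0, 0, 0], "grip": 255},
    {"rot": [0, 0, 0], "xyz": [0, 0, 0], "grip": 255},
    {"rot": [0, 0, 0], "xyz": [0, 0, 0], "grip": 255},
    {"rot": [0, 0, 0], "xyz": [0, 0, 0], "grip": 255},
    {"rot": [0, 0, 0], "xyz": [0, 0, 0], "grip": 255},
  ],
)

```text
clock: 20.85
tool_pos: [0.3847, 0.1755, 0.0601]
eef_rot: [0.158, 0.987, -0.002, -0.001]
contact_force: [1.0, -0.4, 0.9]
opening: 0.247
finger_force: 6.0
```

```bash
cat > arc.py <<'E'
from h import *
import sys
a0,a1,y1=map(float,sys.argv[1:]); s=r.get_state(); A=R.from_quat(s['eef_rot']).as_matrix(); y0=yaw(s)
print(s['clock'],s['tool_pos'].round(4),'yaw',round(y0,3),'open',s['opening'],s['contact_force'].round(1),'q7',s['q'][6].round(2))
p=np.array([.5123,.1734]); h=s['tool_pos'][:2]-p; print('r',np.hypot(*h),'dir',np.arctan2(h[1],h[0]))
for k in range(1,9):
    a=a0+(a1-a0)*k/8; d=np.r_[p+.125*np.array([np.cos(a),np.sin(a)]),s['tool_pos'][2]]-s['tool_pos']
    print(np.round(A.T@d,4).tolist(),'rz',round(-(y1-y0)*k/8,3))
E
python3 arc.py 3.11 2.38 .75
```

```text
20.85 [0.3847 0.1755 0.0601] yaw 1.254 open 0.24723769719580638 [ 1.  -0.4  0.9] q7 0.04
r 0.12761826456761982 dir 3.1253978608902
[0.0008, 0.0137, -0.0001] rz 0.063
[0.0024, 0.025, -0.0001] rz 0.126
[0.0031, 0.0364, -0.0001] rz 0.189
[0.0027, 0.0478, -0.0002] rz 0.252
[0.0013, 0.0591, -0.0002] rz 0.315
[-0.0012, 0.0702, -0.0003] rz 0.378
[-0.0046, 0.0811, -0.0003] rz 0.441
[-0.0091, 0.0916, -0.0004] rz 0.504
```

Emit:
carry_out(
  plan=[
    {"rot": [0, 0, 0.063], "xyz": [0.0015, 0.012, 0], "grip": 255},
    {"rot": [0, 0, 0.126], "xyz": [0.0025, 0.025, 0], "grip": 255},
    {"rot": [0, 0, 0.189], "xyz": [0.003, 0.0365, 0], "grip": 255},
    {"rot": [0, 0, 0.252], "xyz": [0.0027, 0.048, 0], "grip": 255},
    {"rot": [0, 0, 0.315], "xyz": [0.0013, 0.059, 0], "grip": 255},
    {"rot": [0, 0, 0.378], "xyz": [-0.0012, 0.07, 0], "grip": 255},
    {"rot": [0, 0, 0.441], "xyz": [-0.0046, 0.081, 0], "grip": 255},
    {"rot": [0, 0, 0.504], "xyz": [-0.009, 0.0915, 0], "grip": 255},
  ],
)

```text
clock: 21.52
tool_pos: [0.4197, 0.2597, 0.0595]
eef_rot: [0.4, 0.917, -0.004, -0.002]
contact_force: [-2.1, 1.1, 1.6]
opening: 0.245
finger_force: 6.0
```

```bash
python3 arc.py 2.38 1.66 .15
```

```text
21.5167 [0.4197 0.2597 0.0595] yaw 0.748 open 0.24486090640640581 [-2.1  1.1  1.6] q7 -0.25
r 0.12656308502302877 dir 2.3916745192674895
[-0.0013, 0.0128, -0.0001] rz 0.075
[-0.0021, 0.024, -0.0002] rz 0.15
[-0.0039, 0.0351, -0.0003] rz 0.224
[-0.0068, 0.046, -0.0004] rz 0.299
[-0.0106, 0.0566, -0.0005] rz 0.374
[-0.0153, 0.0668, -0.0006] rz 0.449
[-0.0209, 0.0765, -0.0007] rz 0.523
[-0.0274, 0.0857, -0.0007] rz 0.598
```

Emit:
carry_out(
  plan=[
    {"rot": [0, 0, 0.075], "xyz": [-0.001, 0.012, 0], "grip": 255},
    {"rot": [0, 0, 0.15], "xyz": [-0.002, 0.024, 0], "grip": 255},
    {"rot": [0, 0, 0.224], "xyz": [-0.004, 0.035, 0], "grip": 255},
    {"rot": [0, 0, 0.299], "xyz": [-0.007, 0.046, 0], "grip": 255},
    {"rot": [0, 0, 0.374], "xyz": [-0.0106, 0.0565, 0], "grip": 255},
    {"rot": [0, 0, 0.449], "xyz": [-0.0153, 0.067, 0], "grip": 255},
    {"rot": [0, 0, 0.523], "xyz": [-0.021, 0.0765, 0], "grip": 255},
    {"rot": [0, 0, 0.598], "xyz": [-0.0274, 0.0857, 0], "grip": 255},
  ],
)

```text
clock: 22.18
tool_pos: [0.502, 0.2991, 0.0593]
eef_rot: [0.652, 0.758, -0.003, -0.001]
contact_force: [-1.6, 1.0, 2.2]
opening: 0.246
finger_force: 6.0
```

```bash
python3 arc.py 1.66 1.58 .15
```

```text
22.1833 [0.502  0.2991 0.0593] yaw 0.15 open 0.24631872379914596 [-1.6  1.   2.2] q7 -0.54
r 0.12609763078911115 dir 1.652475467516361
[-0.0011, 0.0002, 0.0] rz -0.0
[-0.0012, 0.0015, -0.0] rz -0.0
[-0.0013, 0.0027, -0.0] rz -0.0
[-0.0014, 0.004, -0.0] rz -0.0
[-0.0016, 0.0052, -0.0] rz -0.0
[-0.0017, 0.0065, -0.0] rz -0.0
[-0.0019, 0.0077, -0.0] rz -0.0
[-0.002, 0.0089, -0.0001] rz -0.0
```

Emit:
carry_out(
  plan=[
    {"rot": [0, 0, 0], "xyz": [0, 0.001, 0], "grip": 255},
    {"rot": [0, 0, 0], "xyz": [0, 0.002, 0], "grip": 255},
    {"rot": [0, 0, 0], "xyz": [0, 0.003, 0], "grip": 255},
    {"rot": [0, 0, 0], "xyz": [0, 0.004, 0], "grip": 255},
    {"rot": [0, 0, 0], "xyz": [0, 0.005, 0], "grip": 255},
    {"rot": [0, 0, 0], "xyz": [0, 0.005, 0], "grip": 255},
  ],
)

```text
clock: 22.68
tool_pos: [0.5022, 0.299, 0.0588]
eef_rot: [0.65, 0.76, -0.006, -0.003]
contact_force: [-9.6, 1.7, 8.3]
opening: 0.246
finger_force: 6.0
```

```bash
python3 arc.py 1.66 1.58 .15 | head -2
```

```text
22.6833 [0.5022 0.299  0.0588] yaw 0.156 open 0.245699117594908 [-9.6  1.7  8.3] q7 -0.54
r 0.1260130742110681 dir 1.6510454100922656
```

The handle has hit its stop (9.6 N, no further motion), so the lever is shut. I'm releasing and clearing.

Emit:
carry_out(
  plan=[
    {"rot": [0, 0, 0], "xyz": [0, -0.002, 0], "grip": 200},
    {"rot": [0, 0, 0], "xyz": [0, -0.004, 0], "grip": 0},
    {"rot": [0, 0, 0], "xyz": [0, -0.004, 0], "grip": 0},
    {"rot": [0, 0, 0], "xyz": [0, -0.004, 0], "grip": 0},
    {"rot": [0, 0, 0], "xyz": [0, -0.004, 0], "grip": 0},
    {"rot": [0, 0, 0], "xyz": [0, -0.004, -0.02], "grip": 0},
    {"rot": [0, 0, 0], "xyz": [0, -0.004, -0.06], "grip": 0},
    {"rot": [0, 0, 0], "xyz": [0, -0.004, -0.1], "grip": 0},
  ],
)

```text
clock: 23.35
tool_pos: [0.5037, 0.2973, 0.1591]
eef_rot: [0.651, 0.759, -0.004, -0.001]
contact_force: [1.4, 0.7, -0.2]
opening: 0.754
finger_force: 0.0
```

Emit:
carry_out(
  plan=[
    {"rot": [0, 0, 0], "xyz": [0.06, 0, -0.03], "grip": 0},
    {"rot": [0, 0, 0], "xyz": [0.1, 0, -0.06], "grip": 0},
    {"rot": [0, 0, 0], "xyz": [0.14, 0, -0.1], "grip": 0},
    {"rot": [0, 0, 0], "xyz": [0.18, 0, -0.1], "grip": 0},
    {"rot": [0, 0, 0], "xyz": [0.2, 0, -0.1], "grip": 0},
    {"rot": [0, 0, 0], "xyz": [0.2, 0, -0.1], "grip": 0},
    {"rot": [0, 0, 0], "xyz": [0.2, 0, -0.1], "grip": 0},
    {"rot": [0, 0, 0], "xyz": [0.2, 0, -0.1], "grip": 0},
  ],
)

```text
clock: 24.02
tool_pos: [0.4741, 0.4969, 0.2583]
eef_rot: [0.651, 0.759, -0.003, 0.0]
contact_force: [-0.6, -0.5, 0.1]
opening: 0.998
finger_force: 0.0
```

```bash
python3 - <<'E'
from h import *
s=r.get_state(); print(s['clock'],s['tool_pos'],s['contact_force'])
im=r.snapshot('top')[:,:,::-1].copy(); cv2.imwrite('pics/top9.png',im); c=cam('top'); hsv=cv2.cvtColor(im,cv2.COLOR_BGR2HSV)
for n,z,P in(('handle',.092,(.502,.298)),):
    u=proj(c,[[*P,z]])[0].round().astype(int); x0,y0=u-14; m=(hsv[y0:y0+28,x0:x0+28,2]<50).astype(np.uint8); k,_,st,ce=cv2.connectedComponentsWithStats(m)
    for i in range(1,k):
        if st[i,4]>20: print(n,u,st[i].tolist(),(ce[i]+[x0,y0]).tolist(),pt(c,[ce[i]+[x0,y0]],.08))
old=cv2.imread('pics/top0.png')
for n,(x,y,w,h) in dict(bottle=(455,85,60,60),pot=(325,120,45,60),dome=(388,180,42,42),tooth=(485,158,46,46)).items():
    print(n,'mean diff',cv2.absdiff(old[y:y+h,x:x+w],im[y:y+h,x:x+w]).mean().round(1))
E
```

```text
24.0167 [0.47407923 0.49690388 0.2582796 ] [-0.64731312 -0.51170534  0.05919284]
handle [194 224] [10, 11, 15, 11, 127] [197.09448818897638, 225.82677165354332] [[0.50047478 0.29581339 0.08      ]]
bottle mean diff 0.9
pot mean diff 0.8
dome mean diff 17.8
tooth mean diff 3.1
```

```bash
python3 - <<'E'
from h import *
for n in('top0','top9'):
    h=cv2.cvtColor(cv2.imread(f'pics/{n}.png'),cv2.COLOR_BGR2HSV); 
    for nm,(x,y,w,q) in dict(dome=(385,178,47,44),tooth=(485,158,46,46),cast_in_jig=(205,178,66,70)).items():
        m=((h[y:y+q,x:x+w,1]<(70 if nm!='cast_in_jig' else 40))&(h[y:y+q,x:x+w,2]>120)).astype(np.uint8); k,_,st,ce=cv2.connectedComponentsWithStats(m); i=1+st[1:,4].argmax(); print(n,nm,(ce[i]+[x,y]).round(1),st[i].tolist())
E
```

```text
top0 dome [406.7 199.4] [8, 7, 30, 31, 622]
top0 tooth [506.9 179.6] [3, 4, 39, 36, 1075]
top0 cast_in_jig [237.4 211.8] [0, 0, 66, 70, 4036]
top9 dome [408.8 196.7] [8, 7, 30, 25, 454]
top9 tooth [507.  179.6] [3, 4, 39, 36, 1080]
top9 cast_in_jig [235.9 211.5] [0, 0, 66, 70, 3405]
```

```bash
python3 -c "
from plant import r
print(r.finish_job())"
```

```text
the job is handed in; nothing more can be done
None
```

The cast is seated in the jig's pocket and the lever is shut against its stop; the bystanders did not visibly move, and I handed the job in at about 24 s, but the judge returned no verdict.

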